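# Fetch the stapler and its staples from behind the desk things

## Robot

A 7-joint arm with a two-finger parallel gripper is mounted at the origin on the work surface. World frame = base frame: x ahead of the robot, y to its left, z up, the work surface at z = 0. Lengths are in m, angles in rad, forces in N, time in s.
With the tool pointing down it reaches from about 0.4 to 0.85 m from the base axis. Payload 10.4 kg.
Tool frame: the origin (TCP) lies at the very end of the fingers, on their centre line; the grasp point (between the pads) lies 19 mm behind it (manip.grip_point_offset is the distance from the TCP to the grasp point, in m); z points along the fingers, y is the line along which they close (so a half turn about z gives the same grasp; the last joint's range is limited). The gripper opens to 85 mm and grips with 20 to 120 N. Pads are 22 mm wide; open, the fingers measure 114 mm over their backs; the gripper's body (76 mm by 85 mm) begins 54 mm behind the grasp point. The pads swing forward as they close: fully open they stand 13 mm farther back than shut.
Start: joints at [1.308, 0.332, -0.065, 1.46, 0.022, 1.35, -0.088], TCP at [0.148, -0.607, 0.207] pointing down, gripper open.
Joint ranges: [-2.6, 2.6], [-0.5, 2.12], [-1.47, 1.34], [0.16, 2.42], [-1.27, 4.41], [0.06, 2.06], [-2.6, 2.6]. Speed limits (rad/s): [2.22, 2.22, 2.79, 2.79, 3.14, 3.14, 3.14].

## Interface

Orientations are given as a unit quaternion [x, y, z, w].
In Python, from workcell import manip gives the robot as it stands. The module is installed in compiled form; this text tells all that it offers.
- The arm moves only by the shell command python3 -m inch 'ROWS' [OPENING] [FORCE]. ROWS is JSON, a list of rows, each a list of 2 entries, a list of its own where there are three numbers: the shift along the tool's x, y, z each as a share of 0.08 m, from -1 to 1, then the turn, a rotation vector about the tool's x, y, z each as a share of 45 degrees, from -1 to 1. A call has exactly 10 rows; each row is the pose to reach, as a shift and turn from the pose commanded when the call began, along the tool's axes at that moment; what a row does not reach only later rows make up. A row lasts 1/10 s, in which the tool goes at most 50 mm and 8.59 degrees, less where a joint would pass 70% of its speed; a pose out of reach is approached as far as the arm can. A call with a number of a shift or a turn outside -1 to 1 is refused whole. A call with a gripper value outside its range is refused whole. OPENING is the opening, from 0 (shut) to 1 (fully open), set as the call begins (- or left out, the last holds). The fingers move at their own pace and stop on an object; FORCE is the grip in N (left out, the last holds). Time passes only in rows, so rows that repeat a pose let the fingers close, or fill a call up. It gives the time, the measured TCP pose, the force, the opening and the grip force at its end, in the units of the state.
- manip.get_obs(): the state, without advancing time (a new reading comes with each control period).
- manip.camera(name): name is "side" or "top"; returns the picture (400x640x3 uint8, red, green, blue); there is no depth.
- manip.camera_params(name): a dict with "fov_y" (degrees; the focal length in pixels is half the picture's height over the tangent of half this angle, whatever the lens; pixels are square), "cx", "cy" (the principal point, pixels), "camera_from_world" (4x4, takes a point from world to camera coordinates). Camera axes: x right, y up, looking along -z (the intrinsics and any distortion apply to the point x, -y, -z); pixel columns grow to the right and rows downward; lengths in m; the calibration is good to about 2 mm. A picture is of the moment at which its call begins. camera_params takes no time and is no camera call.
- manip.hand_in(): hands the job in; it is judged then, once.
The state is a dict: "clock": time; "joint_pos": joint angles; "joint_velocities": joint speeds; "tau": joint torques, N m; "position": TCP position; "ee_rot": TCP orientation; "ft_force": force on the tool from outside, world axes, zero at the start; "torque": the same for the moment, N m; "grip_width": opening from 0.0 (shut) to 1.0 (fully open); "grasp_force": force on a finger pad.
Only numpy, scipy, OpenCV 4.12 (cv2) and the standard library are available. Lean on these libraries where they do the work, as an engineer would, in place of code of your own. Each camera call takes 0.05 s, during which the arm holds its last target. There are 200 camera calls.

## Task

The stapler has run out: first clear the humidifier, the tumbler and the mist bottle out of the front compartments of the light grey desk organiser onto the empty letter tray, then lift the stapler and the box of staples out of the long compartment behind them and set both, bottom down, on the green cutting mat for refilling. Then stand each of the three tall things back in the very compartment it came from. Keep those three upright throughout, set everything down gently, never dropping it, and leave the pen holder and the calculator where they are.

Things in the scene. Friction and masses are not known exactly. Their poses are not given: they have to be found in the camera images.
- organiser: Light grey plastic desk organiser, fixed to the desk; open-topped, 138 (x) x 265 (y) mm, walls and dividers 4 mm thick and 18 mm high, floor 4 mm thick. Origin: centre of its underside. Front (towards its -x): three compartments side by side, inside 78 (x) x 83 (y) mm, centres at x = -26 mm, y = -87, 0 and +87 mm. Behind them one long compartment, inside 48 (x) x 257 (y) mm, centre at x = +41 mm, y = 0.
- tray: Empty blue letter tray with a raised rim (the side area), fixed; 250 (x) x 180 (y) mm, walls 4 mm thick and 30 mm high all round, floor 4 mm thick. Origin: centre of its underside. To the left or right of the organiser.
- cutting_mat: Dark green cutting mat with a light grid (where the stapler is refilled), fixed, 240 (x) x 180 (y) mm, 4 mm thick. Origin: centre of its underside. On the other side from the tray.
- humidifier: White bottle-shaped humidifier with a domed top, closed; round, upright, 60 mm in diameter, straight sides from 16 to 88 mm above its foot, dome up to 122 mm; about 0.3 kg. Origin: centre of its underside, z up. Stands in one of the front compartments.
- tumbler: Bare steel drinking tumbler with a black lid, closed; a straight cylinder 60 mm in diameter up to 122 mm, 125 mm high overall; about 0.35 kg. Origin: centre of its underside, z up. Stands in one of the front compartments.
- mist_bottle: Green glass mist bottle, 58 mm in diameter up to 70 mm, shoulder above; on it a tall straight matt beige-grey cap, 34 mm in diameter, from 92 to 135 mm above its foot (fixed on: lift the bottle by it); about 0.25 kg. Origin: centre of its underside, z up. Stands in one of the front compartments.
- stapler: Black and steel desk stapler, 120 mm long (its x, nose at +x), base 36 mm wide, about 55 mm high; its black arm is 32 mm wide (y) and at mid-length spans 32 to 52 mm above the underside; balanced near mid-length; about 0.22 kg. Origin: centre of its underside, z up. Lies lengthwise in the long compartment.
- staple_box: Small cardboard box of staples, closed, 60 (x) x 36 (y) x 44 (z) mm, about 0.12 kg. Origin: centre of its underside, z up. Lies lengthwise in the long compartment.
- pen_holder: Black pen holder with pens, 92 (x) x 80 (y) x 90 mm, pens to 140 mm. Bystander. Origin: centre of its underside.
- calculator: Grey desk calculator lying flat beyond the organiser, 150 (x) x 100 (y) x 19 mm. Bystander. Origin: centre of its underside.

How it is judged:
On the way, in this order (a step that is already met when the one before it is completed fails the run):
1. the humidifier, tumbler and mist bottle all stand released on the letter tray, while stapler and staple box are still in the organiser (x of humidifier in the frame of tray between -0.121 and 0.121 m and y of humidifier in the frame of tray between -0.086 and 0.086 m and z of humidifier in the frame of tray between 0 and 0.009 m and angle between each of humidifier, tumbler, mist_bottle's own z axis and vertical below 0.1 rad and linear speed of each of humidifier, tumbler, mist_bottle below 0.02 m/s and contact force between the fingers and humidifier below 0.1 N and x of tumbler in the frame of tray between -0.121 and 0.121 m and y of tumbler in the frame of tray between -0.086 and 0.086 m and z of tumbler in the frame of tray between 0 and 0.009 m and contact force between the fingers and tumbler below 0.1 N and x of mist_bottle in the frame of tray between -0.121 and 0.121 m and y of mist_bottle in the frame of tray between -0.086 and 0.086 m and z of mist_bottle in the frame of tray between 0 and 0.009 m and contact force between the fingers and mist_bottle below 0.1 N and distance of each of stapler, staple_box from where it was at the start of the episode below 0.03 m), for 0.2 s.
2. the stapler and the box of staples lie released on the mat (x of stapler in the frame of cutting_mat between -0.112 and 0.112 m and y of stapler in the frame of cutting_mat between -0.082 and 0.082 m and z of stapler in the frame of cutting_mat between 0 and 0.009 m and angle between each of stapler, staple_box's own z axis and vertical below 0.1 rad and linear speed of each of stapler, staple_box below 0.02 m/s and contact force between the fingers and stapler below 0.1 N and x of staple_box in the frame of cutting_mat between -0.112 and 0.112 m and y of staple_box in the frame of cutting_mat between -0.082 and 0.082 m and z of staple_box in the frame of cutting_mat between 0 and 0.009 m and contact force between the fingers and staple_box below 0.1 N), for 0.2 s.
At the end, for the whole second after the job is handed in: Stapler and staple box rest bottom down on the mat (centres 8 mm or more inside its edges, tilt under 0.1 rad); each tall thing stands in its own compartment, within 25 mm of where it started, tilt under 0.08 rad; all released and at rest (all of step 2 and distance of each of humidifier, tumbler, mist_bottle from where it was at the start of the episode below 0.025 m and angle between each of humidifier, tumbler, mist_bottle's own z axis and vertical below 0.08 rad and linear speed of each of humidifier, tumbler, mist_bottle below 0.02 m/s and contact force between the fingers and humidifier below 0.1 N and contact force between the fingers and tumbler below 0.1 N and contact force between the fingers and mist_bottle below 0.1 N); the robot touches nothing.
It fails at once if the pen holder or the calculator is moved by more than 30 mm (distance of any of pen_holder, calculator from where it was at the start of the episode above 0.03 m).
It fails at once if the humidifier, tumbler or mist bottle is tipped by more than 0.5 rad (angle between any of humidifier, tumbler, mist_bottle's own z axis and vertical above 0.5 rad).
It fails at once if something is dropped (falls free faster than 0.8 m/s, about 3 cm) ((linear speed of humidifier above 0.8 m/s and contact force between the fingers and humidifier below 0.1 N) or (linear speed of tumbler above 0.8 m/s and contact force between the fingers and tumbler below 0.1 N) or (linear speed of mist_bottle above 0.8 m/s and contact force between the fingers and mist_bottle below 0.1 N) or (linear speed of stapler above 0.8 m/s and contact force between the fingers and stapler below 0.1 N) or (linear speed of staple_box above 0.8 m/s and contact force between the fingers and staple_box below 0.1 N)).
It also fails if it takes over 138 s, if anything falls off the work surface, if the arm or the gripper's body presses on something with over 40 N, if the wrist force passes 120 N, or if a joint passes its speed limit or range.

## Working session

There is one attempt and no reset: what is moved stays moved. The work goes in short steps, Python scripts to look and compute and a shell command to move; the robot and the scene stay as the last step left them, time stands still between calls to the robot, and variables do not carry over. Pictures are saved under pics/ and viewed, at most 14 in all, crops included, and the job is handed in when it is done.

```bash
mkdir -p pics
python3 - <<'E'
from workcell import manip
import cv2
for n in("top","side"):
    cv2.imwrite(f"pics/{n}0.png",manip.camera(n)[:,:,::-1]); print(n,manip.camera_params(n))
print(manip.get_obs(),manip.grip_point_offset)
E
```

```text
top {'fov_y': 50.10895368469177, 'cx': 323.4811270319356, 'cy': 198.96026380217015, 'camera_from_world': array([[-0.0168735 , -0.99962162,  0.02172314,  0.00172426],
       [ 0.98786248, -0.01331187,  0.15475954, -0.60470969],
       [-0.15441181,  0.02407081,  0.98771331, -1.00444273],
       [ 0.        ,  0.        ,  0.        ,  1.        ]])}
side {'fov_y': 54.345236236241604, 'cx': 317.3643425197311, 'cy': 200.9710845093214, 'camera_from_world': array([[ 0.89416553, -0.44721006,  0.02170643, -0.56713435],
       [ 0.2230575 ,  0.48697557,  0.84445257, -0.16197052],
       [-0.38821819, -0.7502386 ,  0.53519033, -0.7336805 ],
       [ 0.        ,  0.        ,  0.        ,  1.        ]])}
{'clock': 0.1, 'joint_pos': array([ 1.30837819,  0.33283387, -0.06465953,  1.46079589,  0.02160146,
        1.34990811, -0.08848839]), 'joint_velocities': array([ 0.00158332, -0.00329726, -0.00026747, -0.0029668 ,  0.00186958,
       -0.00025181, -0.00137224]), 'tau': array([ 1.94387991e-03, -6.26744485e+01,  4.95301955e-02, -3.92430317e+01,
        1.63782859e-02,  6.97707786e-03,  1.61871736e-05]), 'position': array([ 0.14834526, -0.60678791,  0.20620902]), 'ee_rot': array([ 9.92819827e-01,  1.19617728e-01, -1.08710530e-04, -6.15542814e-04]), 'ft_force': array([ 0.07580831, -0.0395169 ,  1.03487307]), 'torque': array([0.0192379 , 0.05721613, 0.00388288]), 'grasp_force': 0.0, 'grip_width': 1.0013351575418283} 0.0187
```

View pics/top0.png

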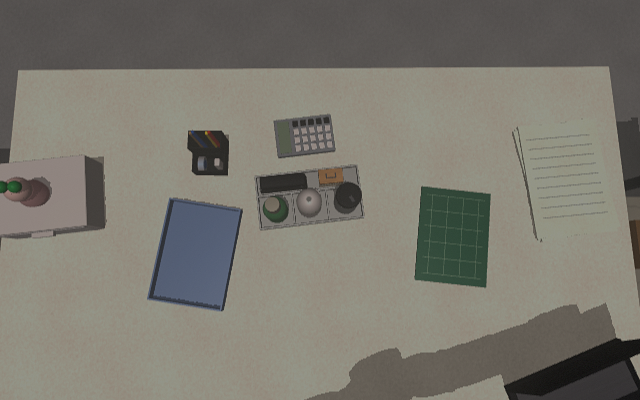

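View pics/side0.png

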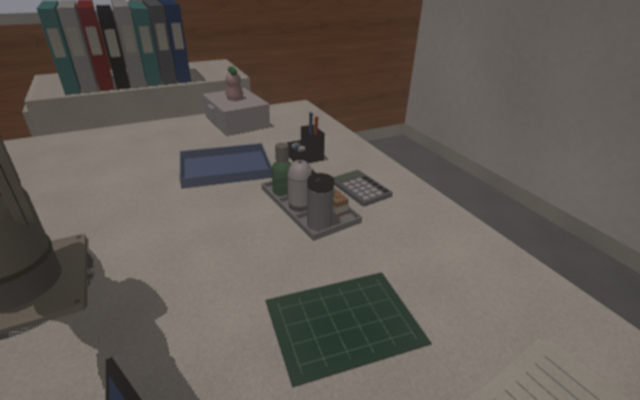

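The top view shows the organiser around (310,198), with the mist bottle (275,207), humidifier (309,203) and tumbler (348,197) in front. Behind them are the stapler (283,182) and staple box (331,175). The tray is at (196,253) and the mat at (453,236). The side view agrees.

```bash
cat > h.py <<'E'
import numpy as np, cv2
from workcell import manip
from scipy.spatial.transform import Rotation as R
def ray(n,uv):
    p=manip.camera_params(n);T=p["camera_from_world"];f=200/np.tan(np.radians(p["fov_y"]/2))
    d=T[:3,:3].T@np.array([(uv[0]-p["cx"])/f,-(uv[1]-p["cy"])/f,-1]);return -T[:3,:3].T@T[:3,3],d/np.linalg.norm(d)
def onz(n,uv,z):
    o,d=ray(n,uv);return (o+d*(z-o[2])/d[2])[:2]
def proj(n,P):
    p=manip.camera_params(n);T=p["camera_from_world"];f=200/np.tan(np.radians(p["fov_y"]/2))
    c=T[:3,:3]@np.array(P)+T[:3,3];return p["cx"]+f*c[0]/-c[2],p["cy"]-f*c[1]/-c[2]
def quad(mask):
    c=max(cv2.findContours(mask.astype(np.uint8),0,2)[0],key=cv2.contourArea)
    return cv2.approxPolyDP(cv2.convexHull(c),0.04*cv2.arcLength(c,True),True)[:,0].astype(float)
def goal(P,yaw=None,obs=None):
    """shift (share of .08) and turn (share of 45deg) to bring TCP to P, pointing down, tool y at yaw (deg, from world x)"""
    o=obs or manip.get_obs();r=R.from_quat(o["ee_rot"]);s=r.inv().apply(np.array(P)-o["position"])/.08
    y=r.as_matrix()[:,1];now=np.degrees(np.arctan2(y[1],y[0]))
    if yaw is None: yaw=now
    yaw=now+(yaw-now+90)%180-90
    a=np.radians(yaw);Y=np.array([np.cos(a),np.sin(a),0]);Z=np.array([0,0,-1.]);X=np.cross(Y,Z)
    t=np.degrees((r.inv()*R.from_matrix(np.c_[X,Y,Z])).as_rotvec())/45
    print("pos",o["position"].round(4),"yaw",round(now,1),"-> shift",s.round(3),"turn",t.round(3),"t",round(o["clock"],1),"grip",round(o["grip_width"],3),round(o["grasp_force"],1))
E
python3 - <<'E'
from h import *
for n in("top","side"):
    im=cv2.imread(f"pics/{n}0.png");h=cv2.cvtColor(im,cv2.COLOR_BGR2HSV);H,S,V=cv2.split(h)
    for nm,m,z in(("mat",(H>55)&(H<90)&(S>80),.004),("tray",(H>100)&(H<125)&(S>60),.03)):
        m=m.copy()
        if n=="side": m[:130]=0; m[:,:100]=0
        q=quad(m);print(n,nm,[(u.astype(int).tolist(),onz(n,u,z).round(3).tolist()) for u in q])
im=cv2.imread("pics/top0.png")[105:245,235:385]
a=cv2.resize(im,(600,560),interpolation=cv2.INTER_CUBIC)
cv2.imwrite("pics/c1.png",cv2.convertScaleAbs(a,alpha=1.5))
im=cv2.imread("pics/side0.png")[135:245,255:400]
cv2.imwrite("pics/c2.png",cv2.convertScaleAbs(cv2.resize(im,None,fx=5,fy=5,interpolation=cv2.INTER_CUBIC),alpha=1.5))
E
```

```text
top mat [([489, 207], [0.585, -0.434]), ([486, 271], [0.423, -0.414]), ([477, 241], [0.498, -0.397])]
top tray [([240, 210], [0.582, 0.199]), ([220, 310], [0.342, 0.244]), ([147, 298], [0.373, 0.418]), ([170, 198], [0.615, 0.373])]
side mat [([322, 345], [0.459, -0.367])]
side tray [([267, 168], [0.578, 0.206]), ([197, 175], [0.392, 0.245]), ([185, 163], [0.376, 0.331]), ([258, 151], [0.592, 0.323])]
```

View pics/c1.png

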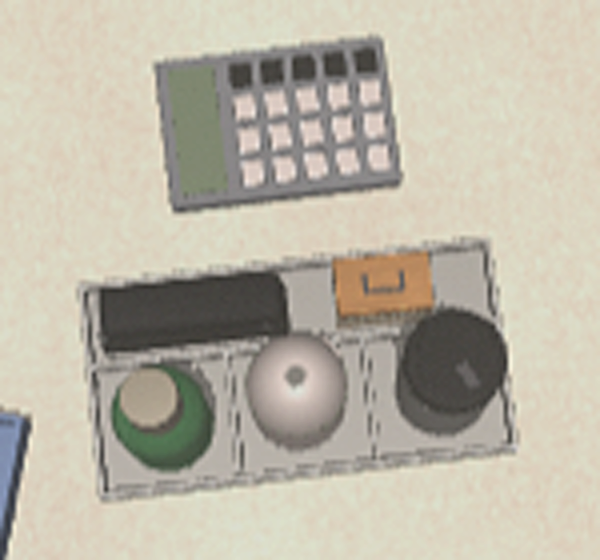

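View pics/c2.png

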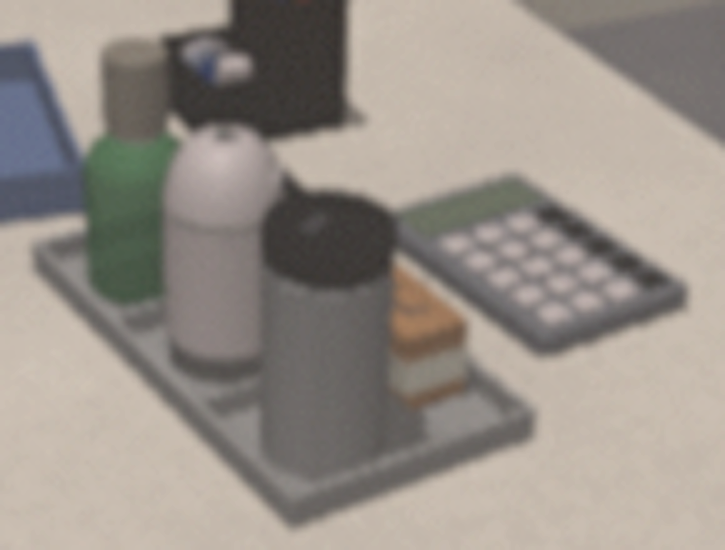

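The crops show the organiser rim corners in c1 at (82,287), (490,240), (515,450) and (103,500). The cap is at (148,398), the humidifier tip at (296,376), the lid at (455,358) and the box top at (384,283). In c2 the cap is at (136,52), the tip at (225,133) and the lid at (330,237).

Run:
```python
from h import *
t=lambda u,v:(235+u/4-.375,105+v/4-.375)
s=lambda u,v:(255+u/5-.4,135+v/5-.4)
c=[onz("top",t(*p),.018) for p in((82,287),(490,240),(515,450),(103,500))];print("org",np.round(c,4).tolist(),np.mean(c,0))
print("len",[np.linalg.norm(c[i]-c[i-1]).round(4) for i in range(4)])
o=np.mean(c,0);yv=(c[0]-c[1]+c[3]-c[2]);a=np.degrees(np.arctan2(yv[1],yv[0]));print("yaw of y",a)
A=np.radians(a-90);M=np.array([[np.cos(A),-np.sin(A)],[np.sin(A),np.cos(A)]])
for y in(.087,0,-.087):print("comp",o+M@[-.026,y])
print("long",o+M@[.041,0])
def tri(p,q):
    (o1,d1),(o2,d2)=ray("top",p),ray("side",q)
    k=np.linalg.lstsq(np.c_[d1,-d2],o2-o1,rcond=None)[0];x,y=o1+k[0]*d1,o2+k[1]*d2;return ((x+y)/2).round(4),np.linalg.norm(x-y).round(4)
for nm,p,q,z in(("mist",(148,398),(136,52),.139),("hum",(296,376),(225,133),.126),("tum",(455,358),(330,237),.129)):
    print(nm,onz("top",t(*p),z),onz("side",s(*q),z),tri(t(*p),s(*q)))
print("box",onz("top",t(384,283),.048))
for p in((101,293),(280,272),(288,325),(105,345)):print("stap",onz("top",t(*p),.055))
for n,ps in(("mat",((422,186),(491,193),(486,287),(415,279))),):
    c=[onz("top",p,.004) for p in ps];print(n,np.round(c,3).tolist(),np.mean(c,0))
```

```text
org [[0.6696, 0.1644], [0.6971, -0.0959], [0.5616, -0.1077], [0.534, 0.1503]] [0.61558767 0.02776979]
len [np.float64(0.1363), np.float64(0.2618), np.float64(0.136), np.float64(0.2595)]
yaw of y 96.07027759482784
comp [0.58053336 0.11153252]
comp [0.58973346 0.02502033]
comp [ 0.59893355 -0.06149185]
long [0.65635778 0.03210547]
mist [0.58019569 0.11063438] [0.58637533 0.10867687] (array([0.5833, 0.1097, 0.1387]), np.float64(0.0064))
hum [0.5935501  0.02817218] [0.60046462 0.03273872] (array([0.5954, 0.0273, 0.1291]), np.float64(0.0049))
tum [ 0.60220684 -0.06218593] [ 0.59812882 -0.08150157] (array([ 0.6057, -0.0638,  0.1177]), np.float64(0.0033))
box [ 0.66342536 -0.02613837]
stap [0.65780366 0.14770018]
stap [0.66962365 0.03802577]
stap [0.63640765 0.03346622]
stap [0.62543466 0.14507339]
mat [[0.642, -0.264], [0.621, -0.442], [0.383, -0.411], [0.406, -0.234]] [ 0.51304264 -0.33773358]
```

```bash
python3 -m inch '[[[0.1,-0.1,0],[0,0,0]],[[0.2,-0.2,0],[0,0,0]],[[0.3,-0.3,0],[0,0,0]],[[0.4,-0.4,0],[0,0,0]],[[0.5,-0.5,0],[0,0,0]],[[0.6,-0.6,0],[0,0,0]],[[0.7,-0.7,0],[0,0,0]],[[0.8,-0.8,0],[0,0,0]],[[0.9,-0.9,0],[0,0,0]],[[1,-1,0],[0,0,0]]]' 1 40
python3 -m inch '[[[0.1,-0.1,0],[0,0,0]],[[0.2,-0.2,0],[0,0,0]],[[0.3,-0.3,0],[0,0,0]],[[0.4,-0.4,0],[0,0,0]],[[0.5,-0.5,0],[0,0,0]],[[0.6,-0.6,0],[0,0,0]],[[0.7,-0.7,0],[0,0,0]],[[0.8,-0.8,0],[0,0,0]],[[0.9,-0.9,0],[0,0,0]],[[1,-1,0],[0,0,0]]]'
python3 -m inch '[[[0.1,-0.1,0],[0,0,0]],[[0.2,-0.2,0],[0,0,0]],[[0.3,-0.3,0],[0,0,0]],[[0.4,-0.4,0],[0,0,0]],[[0.5,-0.5,0],[0,0,0]],[[0.6,-0.6,0],[0,0,0]],[[0.7,-0.7,0],[0,0,0]],[[0.8,-0.8,0],[0,0,0]],[[0.9,-0.9,0],[0,0,0]],[[1,-1,0],[0,0,0]]]'
```

```text
clock: 1.1
position: [0.2077, -0.5096, 0.207]
ee_rot: [0.993, 0.12, 0.0, 0.0]
ft_force: [-0.4, 0.5, 1.0]
grip_width: 0.998
grasp_force: 0.0
clock: 2.1
position: [0.2664, -0.4129, 0.2069]
ee_rot: [0.993, 0.12, -0.0, 0.0]
ft_force: [0.2, -0.4, -1.0]
grip_width: 1.0
grasp_force: 0.0
clock: 3.1
position: [0.3251, -0.3162, 0.2069]
ee_rot: [0.993, 0.12, 0.0, 0.0]
ft_force: [-0.5, -0.2, -0.7]
grip_width: 0.998
grasp_force: 0.0
```

```bash
python3 -m inch '[[[0.1,-0.1,0],[0,0,0]],[[0.2,-0.2,0],[0,0,0]],[[0.3,-0.3,0],[0,0,0]],[[0.4,-0.4,0],[0,0,0]],[[0.5,-0.5,0],[0,0,0]],[[0.6,-0.6,0],[0,0,0]],[[0.7,-0.7,0],[0,0,0]],[[0.8,-0.8,0],[0,0,0]],[[0.9,-0.9,0],[0,0,0]],[[1,-1,0],[0,0,0]]]' >/dev/null
python3 -m inch '[[[0.1,-0.1,0],[0,0,0]],[[0.2,-0.2,0],[0,0,0]],[[0.3,-0.3,0],[0,0,0]],[[0.4,-0.4,0],[0,0,0]],[[0.5,-0.5,0],[0,0,0]],[[0.6,-0.6,0],[0,0,0]],[[0.7,-0.7,0],[0,0,0]],[[0.8,-0.8,0],[0,0,0]],[[0.9,-0.9,0],[0,0,0]],[[1,-1,0],[0,0,0]]]' >/dev/null
python3 -m inch '[[[0.1,-0.1,0],[0,0,-0.1]],[[0.2,-0.2,0],[0,0,-0.2]],[[0.3,-0.3,0],[0,0,-0.3]],[[0.4,-0.4,0],[0,0,-0.4]],[[0.5,-0.5,0],[0,0,-0.5]],[[0.6,-0.6,0],[0,0,-0.6]],[[0.7,-0.7,0],[0,0,-0.7]],[[0.8,-0.8,0],[0,0,-0.8]],[[0.9,-0.9,0],[0,0,-0.9]],[[1,-1,0],[0,0,-1]]]'
python3 -c "
from h import *
goal((.582,.110,.207),6)"
```

```text
clock: 6.1
position: [0.5011, -0.026, 0.2069]
ee_rot: [0.871, 0.492, 0.0, -0.0]
ft_force: [-0.0, 0.1, 0.6]
grip_width: 1.0
grasp_force: 0.0
pos [ 0.5011 -0.026   0.2069] yaw -31.1 -> shift [ 1.978e+00 -1.200e-02 -1.000e-03] turn [ 0.    -0.    -0.824] t 6.1 grip 1.0 0.0
```

```bash
python3 -m inch '[[[0.1,0,0.05],[0,0,-0.1]],[[0.2,0,0.1],[0,0,-0.2]],[[0.3,0,0.15],[0,0,-0.3]],[[0.4,0,0.2],[0,0,-0.4]],[[0.5,0,0.25],[0,0,-0.5]],[[0.6,0,0.3],[0,0,-0.6]],[[0.7,0,0.35],[0,0,-0.7]],[[0.8,0,0.4],[0,0,-0.8]],[[0.9,0,0.4],[0,0,-0.82]],[[1,0,0.4],[0,0,-0.82]]]'
python3 -m inch '[[[0.15,0.12,0],[0,0,0]],[[0.3,0.24,0],[0,0,0]],[[0.45,0.34,0],[0,0,0]],[[0.6,0.44,0],[0,0,0]],[[0.7,0.52,0],[0,0,0]],[[0.79,0.58,0],[0,0,0]],[[0.79,0.58,0.2],[0,0,0]],[[0.79,0.58,0.4],[0,0,0]],[[0.79,0.58,0.4],[0,0,0]],[[0.79,0.58,0.4],[0,0,0]]]' >/dev/null
python3 - <<'E'
from h import *
goal((.582,.110,.098),6)
for n in("top","side"):
    im=manip.camera(n)[:,:,::-1]; c=im[105:245,235:385] if n=="top" else im[100:220,220:364]
    cv2.imwrite(f"pics/m_{n}.png",cv2.convertScaleAbs(cv2.resize(c,None,fx=4,fy=4,interpolation=cv2.INTER_CUBIC),alpha=1.5))
a,b=cv2.imread("pics/m_top.png"),cv2.imread("pics/m_side.png")
cv2.imwrite("pics/m.png",cv2.resize(np.hstack([a[:480],b]),None,fx=.65,fy=.65))
E
```

```text
clock: 7.1
position: [0.5426, 0.0421, 0.1749]
ee_rot: [0.672, 0.74, 0.0, -0.0]
ft_force: [0.5, 0.3, 0.6]
grip_width: 1.002
grasp_force: 0.0
pos [0.5817 0.1082 0.1421] yaw 5.6 -> shift [0.022 0.007 0.551] turn [-0.002  0.    -0.009] t 8.1 grip 1.002 0.0
```

View pics/m.png

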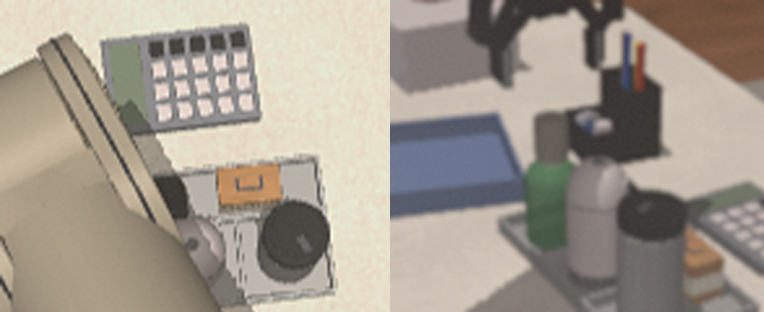

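The picture shows the open fingers straddling the mist bottle's cap, centred on it (fingertips at (505,80) and (595,60), cap at (550,120)). I'll descend and grip.

```bash
python3 -m inch '[[[0.02,0,0.1],[0,0,0]],[[0.02,0,0.2],[0,0,0]],[[0.02,0,0.3],[0,0,0]],[[0.02,0,0.4],[0,0,0]],[[0.02,0,0.48],[0,0,0]],[[0.02,0,0.54],[0,0,0]],[[0.02,0,0.55],[0,0,0]],[[0.02,0,0.55],[0,0,0]],[[0.02,0,0.55],[0,0,0]],[[0.02,0,0.55],[0,0,0]]]' 
python3 -m inch '[[[0,0,0],[0,0,0]],[[0,0,0],[0,0,0]],[[0,0,0],[0,0,0]],[[0,0,0],[0,0,0]],[[0,0,0],[0,0,0]],[[0,0,0],[0,0,0]],[[0,0,0],[0,0,0]],[[0,0,0],[0,0,0]],[[0,0,-0.02],[0,0,0]],[[0,0,-0.04],[0,0,0]]]' 0 40
python3 -c "
from h import *
goal((.517,.3475,.15),6)"
```

```text
clock: 9.2
position: [0.5823, 0.1106, 0.0993]
ee_rot: [0.671, 0.741, 0.0, 0.0]
ft_force: [0.4, 0.2, -0.6]
grip_width: 1.001
grasp_force: 0.0
clock: 10.2
position: [0.5814, 0.1103, 0.1014]
ee_rot: [0.671, 0.741, -0.001, -0.0]
ft_force: [0.2, -0.4, -4.1]
grip_width: 0.382
grasp_force: 39.9
pos [0.5814 0.1103 0.1014] yaw 5.6 -> shift [ 3.029 -0.51  -0.607] turn [-0.002  0.    -0.008] t 10.2 grip 0.382 39.9
```

```bash
python3 -m inch '[[[0,0,-0.1],[0,0,0]],[[0,0,-0.25],[0,0,0]],[[0,0,-0.4],[0,0,0]],[[0.1,0,-0.52],[0,0,0]],[[0.22,0,-0.58],[0,0,0]],[[0.36,0,-0.6],[0,0,0]],[[0.52,0,-0.6],[0,0,0]],[[0.68,0,-0.6],[0,0,0]],[[0.84,0,-0.6],[0,0,0]],[[1,0,-0.6],[0,0,0]]]' 
python3 -m inch '[[[0.1,-0.05,0],[0,0,0]],[[0.2,-0.1,0],[0,0,0]],[[0.3,-0.15,0],[0,0,0]],[[0.4,-0.2,0],[0,0,0]],[[0.5,-0.25,0],[0,0,0]],[[0.6,-0.3,0],[0,0,0]],[[0.7,-0.35,0],[0,0,0]],[[0.8,-0.4,0],[0,0,0]],[[0.9,-0.45,0],[0,0,0]],[[1,-0.5,0],[0,0,0]]]' 
python3 -m inch '[[[0.2,0,0],[0,0,0]],[[0.4,0,0],[0,0,0]],[[0.6,0,0],[0,0,0]],[[0.76,0,0],[0,0,0]],[[0.88,0,0],[0,0,0]],[[0.96,0,0.06],[0,0,0]],[[1,0,0.16],[0,0,0]],[[1,0,0.28],[0,0,0]],[[1,0,0.4],[0,0,0]],[[1,0,0.48],[0,0,0]]]'
python3 - <<'E'
from h import *
goal((.517,.3475,.099),6)
im=manip.camera("side")[:,:,::-1];c=im[80:230,160:340]
cv2.imwrite("pics/t1.png",cv2.convertScaleAbs(cv2.resize(c,None,fx=3,fy=3,interpolation=cv2.INTER_CUBIC),alpha=1.5))
E
```

```text
clock: 11.2
position: [0.5738, 0.1915, 0.1497]
ee_rot: [0.671, 0.741, -0.0, -0.0]
ft_force: [-0.2, -0.0, -2.9]
grip_width: 0.379
grasp_force: 40.1
clock: 12.2
position: [0.5261, 0.2665, 0.1501]
ee_rot: [0.671, 0.741, -0.0, 0.0]
ft_force: [0.0, -0.0, -3.1]
grip_width: 0.378
grasp_force: 40.2
clock: 13.2
position: [0.5186, 0.3444, 0.1101]
ee_rot: [0.672, 0.741, -0.001, 0.0]
ft_force: [-0.0, -0.2, -2.8]
grip_width: 0.379
grasp_force: 40.2
pos [0.5186 0.3444 0.1101] yaw 5.6 -> shift [ 0.041 -0.016  0.139] turn [-0.001  0.001 -0.009] t 13.2 grip 0.379 40.2
```

View pics/t1.png

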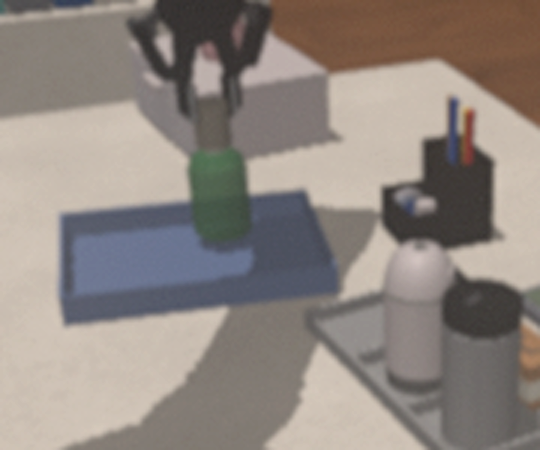

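The mist bottle hangs upright over the tray floor, with its foot near (220,235). I'll lower, release, and return to the humidifier.

```bash
python3 -m inch '[[[0.02,0,0.04],[0,0,0]],[[0.04,0,0.08],[0,0,0]],[[0.04,0,0.1],[0,0,0]],[[0.04,0,0.11],[0,0,0]],[[0.04,0,0.12],[0,0,0]],[[0.04,0,0.13],[0,0,0]],[[0.04,0,0.135],[0,0,0]],[[0.04,0,0.14],[0,0,0]],[[0.04,0,0.14],[0,0,0]],[[0.04,0,0.14],[0,0,0]]]' 
python3 -m inch '[[[0,0,0],[0,0,0]],[[0,0,0],[0,0,0]],[[0,0,0],[0,0,0]],[[0,0,0],[0,0,0]],[[0,0,0],[0,0,0]],[[0,0,0],[0,0,0]],[[0,0,-0.1],[0,0,0]],[[0,0,-0.3],[0,0,0]],[[0,0,-0.5],[0,0,0]],[[0,0,-0.7],[0,0,0]]]' 1
python3 -c "
from h import *
goal((.594,.027,.145),6)"
```

```text
clock: 14.25
position: [0.5184, 0.3486, 0.1005]
ee_rot: [0.671, 0.741, -0.0, 0.0]
ft_force: [-0.7, -0.1, -2.6]
grip_width: 0.375
grasp_force: 40.2
clock: 15.25
position: [0.5186, 0.349, 0.1588]
ee_rot: [0.671, 0.741, 0.001, 0.0]
ft_force: [0.2, -0.3, 0.1]
grip_width: 0.998
grasp_force: 0.0
pos [0.5186 0.349  0.1588] yaw 5.6 -> shift [-4.098  0.542  0.17 ] turn [ 0.002 -0.001 -0.008] t 15.2 grip 0.998 0.0
```

```bash
python3 -m inch '[[[-0.1,0,0],[0,0,0]],[[-0.2,0,0],[0,0,0]],[[-0.3,0.03,0],[0,0,0]],[[-0.4,0.06,0],[0,0,0]],[[-0.5,0.1,0],[0,0,0]],[[-0.6,0.14,0],[0,0,0]],[[-0.7,0.18,0],[0,0,0]],[[-0.8,0.22,0],[0,0,0]],[[-0.9,0.26,0],[0,0,0]],[[-1,0.3,0],[0,0,0]]]' >/dev/null
python3 -m inch '[[[-0.1,0.03,0],[0,0,0]],[[-0.2,0.06,0],[0,0,0]],[[-0.3,0.09,0],[0,0,0]],[[-0.4,0.12,0],[0,0,0]],[[-0.5,0.15,0],[0,0,0]],[[-0.6,0.18,0],[0,0,0]],[[-0.7,0.21,0],[0,0,0]],[[-0.8,0.24,0],[0,0,0]],[[-0.9,0.24,0],[0,0,0]],[[-1,0.24,0],[0,0,0]]]' >/dev/null
python3 -m inch '[[[-0.1,0,0],[0,0,0]],[[-0.2,0,0],[0,0,0]],[[-0.3,0,0],[0,0,0]],[[-0.4,0,0],[0,0,0]],[[-0.5,0,0],[0,0,0]],[[-0.6,0,0],[0,0,0]],[[-0.7,0,0],[0,0,0]],[[-0.8,0,0],[0,0,0]],[[-0.9,0,0],[0,0,0]],[[-1,0,0],[0,0,0]]]'>/dev/null
python3 -m inch '[[[-0.15,0,0],[0,0,0]],[[-0.3,0,0],[0,0,0]],[[-0.5,0,0.05],[0,0,0]],[[-0.7,0,0.1],[0,0,0]],[[-0.85,0,0.2],[0,0,0]],[[-1,0,0.3],[0,0,0]],[[-1,0,0.4],[0,0,0]],[[-1,0,0.5],[0,0,0]],[[-1,0,0.5],[0,0,0]],[[-1,0,0.5],[0,0,0]]]'
python3 -c "
from h import *
goal((.594,.027,.060),6)"
```

```text
clock: 19.25
position: [0.5926, 0.0355, 0.1164]
ee_rot: [0.671, 0.742, 0.0, -0.0]
ft_force: [0.2, -0.3, -0.3]
grip_width: 0.999
grasp_force: 0.0
pos [0.5926 0.0355 0.1164] yaw 5.7 -> shift [-0.108  0.007  0.705] turn [-0.    -0.001 -0.006] t 19.2 grip 0.999 0.0
```

```bash
python3 -m inch '[[[-0.05,0,0.1],[0,0,0]],[[-0.1,0,0.2],[0,0,0]],[[-0.1,0,0.3],[0,0,0]],[[-0.1,0,0.4],[0,0,0]],[[-0.1,0,0.5],[0,0,0]],[[-0.1,0,0.6],[0,0,0]],[[-0.1,0,0.67],[0,0,0]],[[-0.1,0,0.7],[0,0,0]],[[-0.1,0,0.7],[0,0,0]],[[-0.1,0,0.7],[0,0,0]]]'
python3 - <<'E'
from h import *
im=manip.camera("side")[:,:,::-1];c=im[90:240,220:400]
cv2.imwrite("pics/t2.png",cv2.convertScaleAbs(cv2.resize(c,None,fx=3,fy=3,interpolation=cv2.INTER_CUBIC),alpha=1.5))
E
```

```text
clock: 20.25
position: [0.5938, 0.0266, 0.0608]
ee_rot: [0.671, 0.741, 0.0, 0.0]
ft_force: [-0.4, -0.6, 1.4]
grip_width: 1.001
grasp_force: 0.0
```

View pics/t2.png

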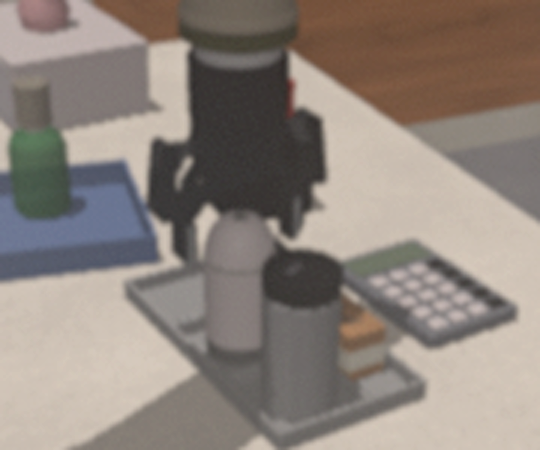

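The humidifier stands centred between the fingertips at (190,250) and (295,225), and the mist bottle stands upright on the tray. I'll grip and carry it.

```bash
python3 -m inch '[[[0,0,0],[0,0,0]],[[0,0,0],[0,0,0]],[[0,0,0],[0,0,0]],[[0,0,0],[0,0,0]],[[0,0,0],[0,0,0]],[[0,0,0],[0,0,0]],[[0,0,0],[0,0,0]],[[0,0,-0.02],[0,0,0]],[[0,0,-0.1],[0,0,0]],[[0,0,-0.2],[0,0,0]]]' 0 40
python3 -c "
from h import *
goal((.456,.268,.110),6)"
```

```text
clock: 21.3
position: [0.5931, 0.0264, 0.0765]
ee_rot: [0.671, 0.741, -0.0, -0.0]
ft_force: [0.2, -0.5, -2.7]
grip_width: 0.672
grasp_force: 43.3
pos [0.5931 0.0264 0.0765] yaw 5.6 -> shift [ 3.173 -1.409 -0.417] turn [-0.001 -0.    -0.008] t 21.3 grip 0.672 43.3
```

```bash
python3 -m inch '[[[0,0,-0.12],[0,0,0]],[[0,0,-0.26],[0,0,0]],[[0.04,0,-0.36],[0,0,0]],[[0.12,0,-0.42],[0,0,0]],[[0.22,0,-0.42],[0,0,0]],[[0.34,0,-0.42],[0,0,0]],[[0.46,-0.02,-0.42],[0,0,0]],[[0.58,-0.05,-0.42],[0,0,0]],[[0.7,-0.1,-0.42],[0,0,0]],[[0.82,-0.15,-0.42],[0,0,0]]]' >/dev/null
python3 -m inch '[[[0.1,-0.06,0],[0,0,0]],[[0.2,-0.12,0],[0,0,0]],[[0.3,-0.18,0],[0,0,0]],[[0.4,-0.24,0],[0,0,0]],[[0.5,-0.3,0],[0,0,0]],[[0.6,-0.36,0],[0,0,0]],[[0.7,-0.42,0],[0,0,0]],[[0.8,-0.48,0],[0,0,0]],[[0.9,-0.54,0],[0,0,0]],[[1,-0.6,0],[0,0,0]]]' >/dev/null
python3 -m inch '[[[0.1,-0.07,0],[0,0,0]],[[0.2,-0.14,0],[0,0,0]],[[0.3,-0.21,0],[0,0,0]],[[0.4,-0.28,0],[0,0,0]],[[0.5,-0.35,0],[0,0,0]],[[0.6,-0.42,0],[0,0,0]],[[0.7,-0.49,0],[0,0,0]],[[0.8,-0.56,0],[0,0,0]],[[0.9,-0.63,0],[0,0,0]],[[1,-0.66,0],[0,0,0]]]' >/dev/null
python3 -m inch '[[[0.12,0,0],[0,0,0]],[[0.22,0,0.03],[0,0,0]],[[0.3,0,0.1],[0,0,0]],[[0.34,0,0.2],[0,0,0]],[[0.35,0,0.3],[0,0,0]],[[0.35,0,0.4],[0,0,0]],[[0.35,0,0.48],[0,0,0]],[[0.35,0,0.54],[0,0,0]],[[0.35,0,0.58],[0,0,0]],[[0.35,0,0.6],[0,0,0]]]'
python3 -c "
from h import *
goal((.456,.268,.060),6)"
```

```text
clock: 25.3
position: [0.4564, 0.2676, 0.0618]
ee_rot: [0.672, 0.741, -0.0, 0.0]
ft_force: [-0.7, 0.1, -2.3]
grip_width: 0.677
grasp_force: 43.3
pos [0.4564 0.2676 0.0618] yaw 5.6 -> shift [ 0.005 -0.004  0.023] turn [-0.     0.    -0.008] t 25.3 grip 0.677 43.3
```

```bash
python3 -m inch '[[[0,0,0.02],[0,0,0]],[[0,0,0.02],[0,0,0]],[[0,0,0.02],[0,0,0]],[[0,0,0.02],[0,0,0]],[[0,0,0.02],[0,0,0]],[[0,0,0],[0,0,0]],[[-0.1,0,-0.06],[0,0,0]],[[-0.3,0,-0.06],[0,0,0]],[[-0.5,0,-0.06],[0,0,0]],[[-0.7,0,-0.06],[0,0,0]]]' 1
python3 -m inch '[[[-0.1,0,0],[0,0,0]],[[-0.2,0.05,0],[0,0,0]],[[-0.3,0.1,0],[0,0,0]],[[-0.4,0.15,0],[0,0,0]],[[-0.5,0.2,0],[0,0,0]],[[-0.6,0.26,0],[0,0,0]],[[-0.7,0.32,0],[0,0,0]],[[-0.8,0.38,0],[0,0,0]],[[-0.9,0.44,0],[0,0,0]],[[-1,0.5,0],[0,0,0]]]' >/dev/null
python3 -m inch '[[[-0.1,0.09,0],[0,0,0]],[[-0.2,0.18,0],[0,0,0]],[[-0.3,0.27,0],[0,0,0]],[[-0.4,0.36,0],[0,0,0]],[[-0.5,0.45,0],[0,0,0]],[[-0.6,0.54,0],[0,0,0]],[[-0.7,0.63,0],[0,0,0]],[[-0.8,0.72,0],[0,0,0]],[[-0.9,0.81,0],[0,0,0]],[[-1,0.9,0],[0,0,0]]]'
python3 - <<'E'
from h import *
goal((.603,-.062,.062),6)
im=manip.camera("side")[:,:,::-1];c=im[90:240,170:400]
cv2.imwrite("pics/t3.png",cv2.convertScaleAbs(cv2.resize(c,None,fx=3,fy=3,interpolation=cv2.INTER_CUBIC),alpha=1.5))
E
```

```text
clock: 26.3
position: [0.4621, 0.2109, 0.0673]
ee_rot: [0.672, 0.741, 0.0, 0.0]
ft_force: [-0.5, -0.1, -0.7]
grip_width: 1.001
grasp_force: 0.0
clock: 28.3
position: [0.5897, 0.0632, 0.0669]
ee_rot: [0.671, 0.741, -0.0, 0.0]
ft_force: [-0.2, -0.2, 0.1]
grip_width: 1.001
grasp_force: 0.0
pos [0.5897 0.0632 0.0669] yaw 5.6 -> shift [-1.574  0.011  0.061] turn [-0.     0.    -0.008] t 28.3 grip 1.001 0.0
```

View pics/t3.png

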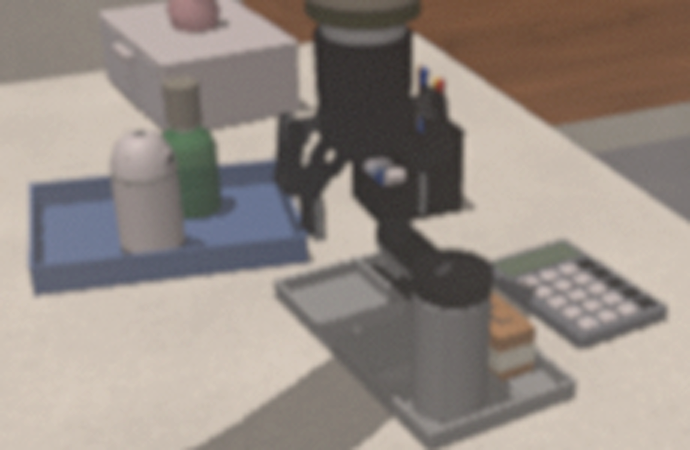

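The picture shows the mist bottle and humidifier upright on the tray, and the fingers lined up with the tumbler. I'll slide on and grip it.

```bash
python3 -m inch '[[[-0.1,0,0],[0,0,0]],[[-0.2,0,0],[0,0,0]],[[-0.3,0,0],[0,0,0]],[[-0.4,0,0],[0,0,0]],[[-0.5,0,0],[0,0,0]],[[-0.6,0,0],[0,0,0]],[[-0.7,0,0],[0,0,0]],[[-0.8,0,0],[0,0,0]],[[-0.9,0,0],[0,0,0]],[[-1,0,0],[0,0,0]]]' 
python3 -m inch '[[[-0.1,0,0],[0,0,0]],[[-0.2,0,0],[0,0,0]],[[-0.3,0,0],[0,0,0]],[[-0.4,0,0],[0,0,0]],[[-0.5,0,0],[0,0,0]],[[-0.57,0,0.02],[0,0,0]],[[-0.57,0,0.05],[0,0,0]],[[-0.57,0,0.06],[0,0,0]],[[-0.57,0,0.06],[0,0,0]],[[-0.57,0,0.06],[0,0,0]]]' 
python3 -m inch '[[[0,0,0],[0,0,0]],[[0,0,0],[0,0,0]],[[0,0,0],[0,0,0]],[[0,0,0],[0,0,0]],[[0,0,0],[0,0,0]],[[0,0,0],[0,0,0]],[[0,0,0],[0,0,0]],[[0,0,-0.02],[0,0,0]],[[0,0,-0.1],[0,0,0]],[[0,0,-0.2],[0,0,0]]]' 0 45
python3 -c "
from h import *
goal((.549,.250,.110),6)"
```

```text
clock: 29.35
position: [0.597, -0.0164, 0.0669]
ee_rot: [0.671, 0.741, 0.0, 0.0]
ft_force: [0.8, -0.4, -0.5]
grip_width: 0.999
grasp_force: 0.0
clock: 30.35
position: [0.6014, -0.0606, 0.0621]
ee_rot: [0.671, 0.741, 0.0, -0.0]
ft_force: [-0.1, 0.8, -0.6]
grip_width: 1.002
grasp_force: 0.0
clock: 31.35
position: [0.6005, -0.0613, 0.0777]
ee_rot: [0.671, 0.741, -0.001, -0.001]
ft_force: [0.6, 0.2, -3.5]
grip_width: 0.69
grasp_force: 49.1
pos [ 0.6005 -0.0613  0.0777] yaw 5.6 -> shift [ 3.936 -0.259 -0.402] turn [-0.003 -0.    -0.008] t 31.4 grip 0.69 49.1
```

```bash
python3 -m inch '[[[0,0,-0.12],[0,0,0]],[[0,0,-0.26],[0,0,0]],[[0.05,0,-0.36],[0,0,0]],[[0.15,0,-0.4],[0,0,0]],[[0.27,0,-0.4],[0,0,0]],[[0.4,0,-0.4],[0,0,0]],[[0.54,0,-0.4],[0,0,0]],[[0.69,0,-0.4],[0,0,0]],[[0.84,0,-0.4],[0,0,0]],[[1,0,-0.4],[0,0,0]]]' >/dev/null
python3 -m inch '[[[0.1,0,0],[0,0,0]],[[0.2,0,0],[0,0,0]],[[0.3,0,0],[0,0,0]],[[0.4,0,0],[0,0,0]],[[0.5,0,0],[0,0,0]],[[0.6,0,0],[0,0,0]],[[0.7,0,0],[0,0,0]],[[0.8,0,0],[0,0,0]],[[0.9,0,0],[0,0,0]],[[1,0,0],[0,0,0]]]' >/dev/null
python3 -m inch '[[[0.1,-0.03,0],[0,0,0]],[[0.2,-0.06,0],[0,0,0]],[[0.3,-0.1,0],[0,0,0]],[[0.4,-0.14,0],[0,0,0]],[[0.5,-0.17,0],[0,0,0]],[[0.6,-0.2,0],[0,0,0]],[[0.7,-0.23,0],[0,0,0]],[[0.8,-0.25,0],[0,0,0]],[[0.9,-0.25,0],[0,0,0]],[[1,-0.25,0],[0,0,0]]]' >/dev/null
python3 -m inch '[[[0.2,0,0],[0,0,0]],[[0.4,0,0],[0,0,0]],[[0.6,0,0],[0,0,0]],[[0.76,0,0.03],[0,0,0]],[[0.87,0,0.1],[0,0,0]],[[0.93,0,0.2],[0,0,0]],[[0.93,0,0.32],[0,0,0]],[[0.93,0,0.44],[0,0,0]],[[0.93,0,0.54],[0,0,0]],[[0.93,0,0.58],[0,0,0]]]'
python3 -c "
from h import *
goal((.549,.250,.0615),6)"
```

```text
clock: 35.35
position: [0.5504, 0.2487, 0.0624]
ee_rot: [0.672, 0.741, -0.001, -0.0]
ft_force: [-1.3, -0.9, 11.7]
grip_width: 0.689
grasp_force: 49.8
pos [0.5504 0.2487 0.0624] yaw 5.6 -> shift [ 0.017 -0.016  0.012] turn [-0.002  0.001 -0.009] t 35.4 grip 0.689 49.8
```

```bash
python3 -m inch '[[[0,0,0],[0,0,0]],[[0,0,0],[0,0,0]],[[0,0,0],[0,0,0]],[[0,0,0],[0,0,0]],[[0,0,0],[0,0,0]],[[0,0,-0.02],[0,0,0]],[[-0.1,0,-0.06],[0,0,0]],[[-0.3,0,-0.1],[0,0,0]],[[-0.5,0,-0.14],[0,0,0]],[[-0.7,0,-0.18],[0,0,0]]]' 1
python3 - <<'E'
from h import *
goal((.650,.091,.085),6)
im=manip.camera("top")[:,:,::-1];c=im[105:315,135:385]
cv2.imwrite("pics/t4.png",cv2.convertScaleAbs(cv2.resize(c,None,fx=2.8,fy=2.8,interpolation=cv2.INTER_CUBIC),alpha=1.6))
E
```

```text
clock: 36.35
position: [0.5563, 0.1928, 0.0785]
ee_rot: [0.672, 0.741, 0.0, 0.0]
ft_force: [0.1, -0.1, -0.0]
grip_width: 0.998
grasp_force: 0.0
pos [0.5563 0.1928 0.0785] yaw 5.6 -> shift [-1.381  1.04  -0.081] turn [ 0.     0.    -0.008] t 36.4 grip 0.998 0.0
```

View pics/t4.png

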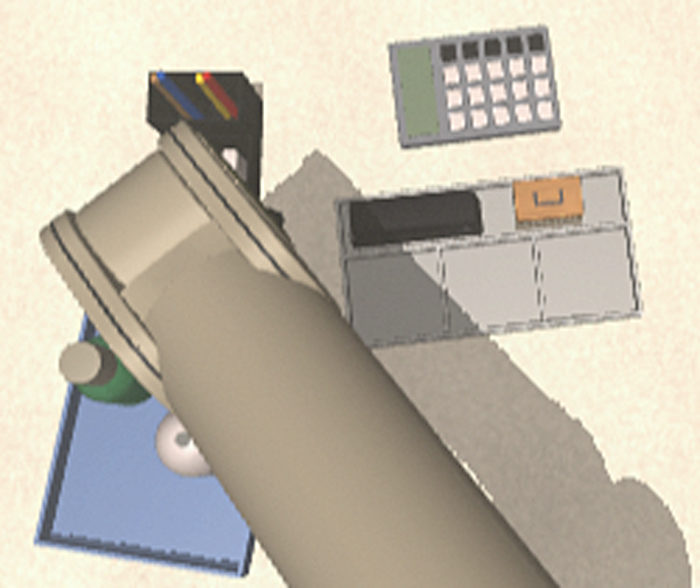

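The top view shows the stapler at about (416,217) and the box at (548,200), both undisturbed. I'll go for the stapler.

```bash
python3 -m inch '[[[-0.1,0.05,-0.05],[0,0,0]],[[-0.2,0.1,-0.08],[0,0,0]],[[-0.3,0.2,-0.08],[0,0,0]],[[-0.4,0.3,-0.08],[0,0,0]],[[-0.5,0.4,-0.08],[0,0,0]],[[-0.6,0.5,-0.08],[0,0,0]],[[-0.7,0.6,-0.08],[0,0,0]],[[-0.8,0.7,-0.08],[0,0,0]],[[-0.9,0.8,-0.08],[0,0,0]],[[-1,0.9,-0.08],[0,0,0]]]' 0.8
python3 -m inch '[[[-0.14,0.05,0],[0,0,0]],[[-0.26,0.1,0],[0,0,0]],[[-0.34,0.13,0.05],[0,0,0]],[[-0.38,0.13,0.15],[0,0,0]],[[-0.38,0.13,0.27],[0,0,0]],[[-0.38,0.13,0.4],[0,0,0]],[[-0.38,0.13,0.53],[0,0,0]],[[-0.38,0.13,0.66],[0,0,0]],[[-0.38,0.13,0.74],[0,0,0]],[[-0.38,0.13,0.76],[0,0,0]]]'
python3 - <<'E'
from h import *
goal((.650,.091,.0240),6)
im=manip.camera("side")[:,:,::-1];c=im[120:240,230:390]
cv2.imwrite("pics/t5.png",cv2.convertScaleAbs(cv2.resize(c,None,fx=4,fy=4,interpolation=cv2.INTER_CUBIC),alpha=1.6))
E
```

```text
clock: 37.4
position: [0.6364, 0.1209, 0.0845]
ee_rot: [0.671, 0.741, -0.0, 0.0]
ft_force: [0.3, -0.6, -1.0]
grip_width: 0.798
grasp_force: 0.0
clock: 38.4
position: [0.6484, 0.0923, 0.0226]
ee_rot: [0.671, 0.741, -0.001, -0.0]
ft_force: [-0.4, 0.4, 0.1]
grip_width: 0.801
grasp_force: 0.0
pos [0.6484 0.0923 0.0226] yaw 5.7 -> shift [-0.018  0.018 -0.018] turn [-0.002  0.    -0.008] t 38.4 grip 0.801 0.0
```

View pics/t5.png

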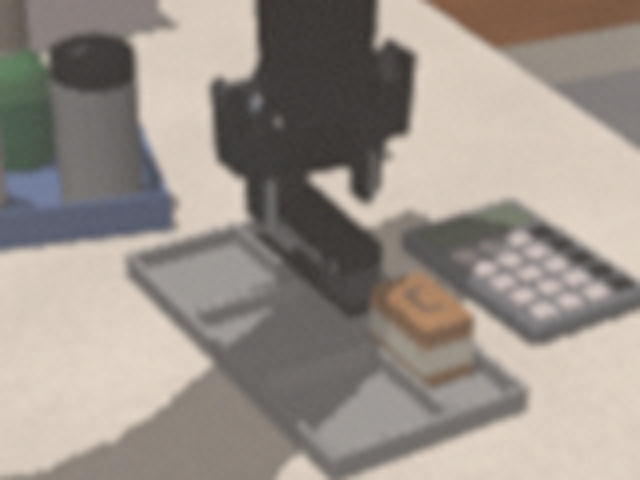

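The picture shows the fingers on either side of the stapler's arm near mid-length. I'll grip and carry it to the mat.

```bash
python3 -m inch '[[[0,0,0],[0,0,0]],[[0,0,0],[0,0,0]],[[0,0,0],[0,0,0]],[[0,0,0],[0,0,0]],[[0,0,0],[0,0,0]],[[0,0,0],[0,0,0]],[[0,0,0],[0,0,0]],[[0,0,-0.02],[0,0,0]],[[0,0,-0.1],[0,0,0]],[[0,0,-0.2],[0,0,0]]]' 0 40
python3 -m inch '[[[0,0,-0.15],[0,0,0]],[[0,0,-0.3],[0,0,0]],[[-0.05,0,-0.45],[0,0,0]],[[-0.12,0,-0.55],[0,0,0]],[[-0.22,0,-0.6],[0,0,0]],[[-0.34,0,-0.65],[0,0,0]],[[-0.46,0,-0.65],[0,0,0]],[[-0.6,0,-0.65],[0,0,0]],[[-0.75,0,-0.65],[0,0,0]],[[-0.9,0,-0.65],[0,0,0]]]' 
python3 -m inch '[[[-0.1,-0.03,0],[0,0,0]],[[-0.2,-0.06,0],[0,0,0]],[[-0.3,-0.09,0],[0,0,0]],[[-0.4,-0.12,0],[0,0,0]],[[-0.5,-0.15,0],[0,0,0]],[[-0.6,-0.19,0],[0,0,0]],[[-0.7,-0.23,0],[0,0,0]],[[-0.8,-0.27,0],[0,0,0]],[[-0.9,-0.31,0],[0,0,0]],[[-1,-0.35,0],[0,0,0]]]' 
python3 -m inch '[[[-0.1,-0.04,0],[0,0,0]],[[-0.2,-0.08,0],[0,0,0]],[[-0.3,-0.12,0],[0,0,0]],[[-0.4,-0.16,0],[0,0,0]],[[-0.5,-0.2,0],[0,0,0]],[[-0.6,-0.24,0],[0,0,0]],[[-0.7,-0.28,0],[0,0,0]],[[-0.8,-0.32,0],[0,0,0]],[[-0.9,-0.36,0],[0,0,0]],[[-1,-0.4,0],[0,0,0]]]' >/dev/null
python3 -m inch '[[[-0.1,-0.04,0],[0,0,0]],[[-0.2,-0.08,0],[0,0,0]],[[-0.3,-0.12,0],[0,0,0]],[[-0.4,-0.16,0],[0,0,0]],[[-0.5,-0.2,0],[0,0,0]],[[-0.6,-0.24,0],[0,0,0]],[[-0.7,-0.28,0],[0,0,0]],[[-0.8,-0.32,0],[0,0,0]],[[-0.9,-0.36,0],[0,0,0]],[[-1,-0.4,0],[0,0,0]]]' 
python3 -c "
from h import *
goal((.565,-.3295,.0235),6)"
```

```text
clock: 39.45
position: [0.6483, 0.0921, 0.0395]
ee_rot: [0.671, 0.741, -0.001, -0.001]
ft_force: [-0.2, -0.2, -1.7]
grip_width: 0.36
grasp_force: 39.6
clock: 40.45
position: [0.6559, 0.0192, 0.0913]
ee_rot: [0.672, 0.741, -0.0, -0.0]
ft_force: [0.2, 0.0, -2.2]
grip_width: 0.361
grasp_force: 39.7
clock: 41.45
position: [0.6358, -0.0625, 0.0917]
ee_rot: [0.671, 0.741, -0.0, 0.0]
ft_force: [0.0, 0.3, -2.3]
grip_width: 0.355
grasp_force: 39.6
clock: 43.45
position: [0.5879, -0.228, 0.0917]
ee_rot: [0.671, 0.741, -0.0, 0.0]
ft_force: [0.2, -0.1, -2.3]
grip_width: 0.36
grasp_force: 39.6
pos [ 0.5879 -0.228   0.0917] yaw 5.6 -> shift [-1.234 -0.409  0.853] turn [ 0.     0.    -0.008] t 43.5 grip 0.36 39.6
```

```bash
python3 -m inch '[[[-0.1,-0.04,0],[0,0,0]],[[-0.2,-0.08,0],[0,0,0]],[[-0.3,-0.12,0],[0,0,0]],[[-0.4,-0.16,0.05],[0,0,0]],[[-0.5,-0.2,0.1],[0,0,0]],[[-0.6,-0.24,0.15],[0,0,0]],[[-0.7,-0.28,0.2],[0,0,0]],[[-0.8,-0.32,0.25],[0,0,0]],[[-0.9,-0.36,0.3],[0,0,0]],[[-1,-0.4,0.35],[0,0,0]]]' >/dev/null
python3 -m inch '[[[-0.1,0,0.05],[0,0,0]],[[-0.18,0,0.12],[0,0,0]],[[-0.23,0,0.2],[0,0,0]],[[-0.23,0,0.28],[0,0,0]],[[-0.23,0,0.36],[0,0,0]],[[-0.23,0,0.42],[0,0,0]],[[-0.23,0,0.46],[0,0,0]],[[-0.23,0,0.48],[0,0,0]],[[-0.23,0,0.49],[0,0,0]],[[-0.23,0,0.5],[0,0,0]]]'
python3 - <<'E'
from h import *
goal((.565,-.3295,.0235),6)
im=manip.camera("side")[:,:,::-1];c=im[180:400,220:470]
cv2.imwrite("pics/t6.png",cv2.convertScaleAbs(cv2.resize(c,None,fx=2.5,fy=2.5,interpolation=cv2.INTER_CUBIC),alpha=1.6))
E
```

```text
clock: 45.45
position: [0.5662, -0.3282, 0.0245]
ee_rot: [0.671, 0.741, 0.0, 0.0]
ft_force: [-4.2, 3.4, 8.6]
grip_width: 0.36
grasp_force: 40.5
pos [ 0.5662 -0.3282  0.0245] yaw 5.6 -> shift [-0.015 -0.016  0.013] turn [ 0.     0.    -0.008] t 45.5 grip 0.36 40.5
```

View pics/t6.png

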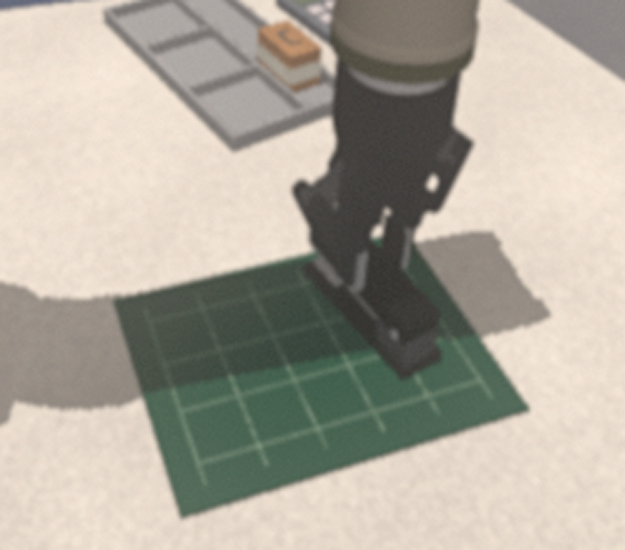

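The stapler lies on the mat at about (380,320), with contact confirmed by the wrist force. I'll release it and go for the box.

```bash
python3 -m inch '[[[0,0,0],[0,0,0]],[[0,0,0],[0,0,0]],[[0,0,0],[0,0,0]],[[0,0,0],[0,0,0]],[[0,0,0],[0,0,0]],[[0,0,-0.1],[0,0,0]],[[0,0,-0.25],[0,0,0]],[[0,0,-0.4],[0,0,0]],[[0,0,-0.55],[0,0,0]],[[0,0,-0.65],[0,0,0]]]' 0.8
python3 -m inch '[[[0.1,0,0],[0,0,0]],[[0.2,0.05,0],[0,0,0]],[[0.3,0.1,0],[0,0,0]],[[0.4,0.15,0],[0,0,0]],[[0.5,0.2,0],[0,0,0]],[[0.6,0.25,0],[0,0,0]],[[0.7,0.3,0],[0,0,0]],[[0.8,0.35,0],[0,0,0]],[[0.9,0.4,0],[0,0,0]],[[1,0.45,0],[0,0,0]]]' >/dev/null
python3 -m inch '[[[0.1,0.05,0],[0,0,0]],[[0.2,0.1,0],[0,0,0]],[[0.3,0.15,0],[0,0,0]],[[0.4,0.2,0],[0,0,0]],[[0.5,0.25,0],[0,0,0]],[[0.6,0.3,0],[0,0,0]],[[0.7,0.35,0],[0,0,0]],[[0.8,0.4,0],[0,0,0]],[[0.9,0.45,0],[0,0,0]],[[1,0.5,0],[0,0,0]]]' >/dev/null
python3 -m inch '[[[0.1,0.06,0],[0,0,0]],[[0.2,0.12,0],[0,0,0]],[[0.3,0.18,0],[0,0,0]],[[0.4,0.24,0],[0,0,0]],[[0.5,0.3,0],[0,0,0]],[[0.6,0.36,0],[0,0,0]],[[0.7,0.42,0],[0,0,0]],[[0.8,0.48,0],[0,0,0]],[[0.9,0.54,0],[0,0,0]],[[1,0.6,0],[0,0,0]]]'
python3 - <<'E'
from h import *
im=manip.camera("top")
H,S,V=cv2.split(cv2.cvtColor(im,cv2.COLOR_RGB2HSV));m=((H>8)&(H<22)&(S>110)&(V>80)).astype(np.uint8);m[:150]=0;m[200:]=0;m[:,:300]=0;m[:,365:]=0
n,l,st,ce=cv2.connectedComponentsWithStats(m);k=1+st[1:,4].argmax();print(st[k],ce[k],onz("top",ce[k],.048))
goal((.663,-.026,.0210),6)
E
```

```text
clock: 46.5
position: [0.5665, -0.3286, 0.0777]
ee_rot: [0.671, 0.741, 0.0, 0.001]
ft_force: [0.1, 0.0, -0.2]
grip_width: 0.799
grasp_force: 0.0
clock: 49.5
position: [0.666, -0.0766, 0.0757]
ee_rot: [0.671, 0.741, -0.0, 0.0]
ft_force: [-0.1, -0.6, 0.5]
grip_width: 0.796
grasp_force: 0.0
[319 168  24  16 278] [329.92446043 175.76618705] [ 0.6624573  -0.02438268]
pos [ 0.6664 -0.0745  0.0758] yaw 5.7 -> shift [0.607 0.017 0.686] turn [ 0.001 -0.001 -0.006] t 49.5 grip 0.801 0.0
```

```bash
python3 -m inch '[[[0.15,0.02,0],[0,0,0]],[[0.3,0.02,0],[0,0,0]],[[0.45,0.02,0],[0,0,0]],[[0.57,0.02,0.08],[0,0,0]],[[0.62,0.02,0.18],[0,0,0]],[[0.62,0.02,0.3],[0,0,0]],[[0.62,0.02,0.42],[0,0,0]],[[0.62,0.02,0.54],[0,0,0]],[[0.62,0.02,0.64],[0,0,0]],[[0.62,0.02,0.68],[0,0,0]]]'
python3 -m inch '[[[0,0,0],[0,0,0]],[[0,0,0],[0,0,0]],[[0,0,0],[0,0,0]],[[0,0,0],[0,0,0]],[[0,0,0],[0,0,0]],[[0,0,0],[0,0,0]],[[0,0,0],[0,0,0]],[[0,0,-0.02],[0,0,0]],[[0,0,-0.1],[0,0,0]],[[0,0,-0.2],[0,0,0]]]' 0 30
python3 -m inch '[[[0,0,-0.12],[0,0,0]],[[0,-0.02,-0.24],[0,0,0]],[[-0.05,-0.06,-0.32],[0,0,0]],[[-0.12,-0.12,-0.35],[0,0,0]],[[-0.2,-0.2,-0.35],[0,0,0]],[[-0.3,-0.28,-0.35],[0,0,0]],[[-0.4,-0.37,-0.35],[0,0,0]],[[-0.5,-0.46,-0.35],[0,0,0]],[[-0.6,-0.55,-0.35],[0,0,0]],[[-0.7,-0.64,-0.35],[0,0,0]]]' 
python3 -m inch '[[[-0.1,-0.09,0],[0,0,0]],[[-0.2,-0.18,0],[0,0,0]],[[-0.3,-0.27,0],[0,0,0]],[[-0.4,-0.36,0],[0,0,0]],[[-0.5,-0.45,0],[0,0,0]],[[-0.6,-0.54,0],[0,0,0]],[[-0.7,-0.63,0],[0,0,0]],[[-0.8,-0.72,0],[0,0,0]],[[-0.9,-0.81,0],[0,0,0]],[[-1,-0.9,0],[0,0,0]]]' >/dev/null
python3 -m inch '[[[-0.1,-0.1,0],[0,0,0]],[[-0.2,-0.2,0],[0,0,0]],[[-0.3,-0.3,0],[0,0,0]],[[-0.4,-0.4,0],[0,0,0]],[[-0.5,-0.5,0],[0,0,0]],[[-0.6,-0.6,0],[0,0,0]],[[-0.7,-0.7,0],[0,0,0]],[[-0.8,-0.8,0],[0,0,0]],[[-0.9,-0.9,0],[0,0,0]],[[-1,-1,0],[0,0,0]]]' 
python3 -c "
from h import *
goal((.476,-.313,.0215),6)"
```

```text
clock: 50.55
position: [0.6619, -0.0283, 0.0199]
ee_rot: [0.672, 0.741, -0.0, -0.001]
ft_force: [-0.8, 0.2, 0.7]
grip_width: 0.8
grasp_force: 0.0
clock: 51.55
position: [0.6615, -0.0279, 0.0369]
ee_rot: [0.671, 0.741, -0.001, -0.001]
ft_force: [0.9, 0.2, -2.0]
grip_width: 0.392
grasp_force: 29.9
clock: 52.55
position: [0.6163, -0.0895, 0.0652]
ee_rot: [0.672, 0.741, -0.0, -0.0]
ft_force: [-0.3, -0.1, -1.3]
grip_width: 0.396
grasp_force: 29.9
clock: 54.55
position: [0.4809, -0.2635, 0.0653]
ee_rot: [0.671, 0.741, -0.0, 0.0]
ft_force: [-0.5, -0.8, -0.9]
grip_width: 0.392
grasp_force: 29.9
pos [ 0.4809 -0.2635  0.0653] yaw 5.6 -> shift [-0.61  -0.121  0.548] turn [ 0.     0.    -0.008] t 54.5 grip 0.392 29.9
```

```bash
python3 -m inch '[[[-0.15,-0.03,0],[0,0,0]],[[-0.3,-0.06,0.04],[0,0,0]],[[-0.45,-0.09,0.1],[0,0,0]],[[-0.56,-0.12,0.2],[0,0,0]],[[-0.61,-0.12,0.3],[0,0,0]],[[-0.61,-0.12,0.4],[0,0,0]],[[-0.61,-0.12,0.47],[0,0,0]],[[-0.61,-0.12,0.51],[0,0,0]],[[-0.61,-0.12,0.54],[0,0,0]],[[-0.61,-0.12,0.55],[0,0,0]]]'
python3 -m inch '[[[0,0,0],[0,0,0]],[[0,0,0],[0,0,0]],[[0,0,0],[0,0,0]],[[0,0,0],[0,0,0]],[[0,0,0],[0,0,0]],[[0,0,-0.1],[0,0,0]],[[0,0,-0.25],[0,0,0]],[[0,0,-0.4],[0,0,0]],[[0,0,-0.55],[0,0,0]],[[0.1,0,-0.65],[0,0,0]]]' 0.9
python3 - <<'E'
from h import *
goal((.5504,.170,.0720),6)
im=manip.camera("side")[:,:,::-1];c=im[180:400,220:470]
cv2.imwrite("pics/t7.png",cv2.convertScaleAbs(cv2.resize(c,None,fx=2.5,fy=2.5,interpolation=cv2.INTER_CUBIC),alpha=1.6))
E
```

```text
clock: 55.55
position: [0.4772, -0.3118, 0.0218]
ee_rot: [0.671, 0.741, 0.0, 0.0]
ft_force: [-0.6, 2.0, 6.0]
grip_width: 0.396
grasp_force: 34.8
clock: 56.55
position: [0.4762, -0.3053, 0.075]
ee_rot: [0.672, 0.741, -0.0, 0.001]
ft_force: [0.5, -0.2, -0.7]
grip_width: 0.904
grasp_force: 0.0
pos [ 0.4762 -0.3053  0.075 ] yaw 5.6 -> shift [5.824 1.498 0.031] turn [ 0.002  0.002 -0.01 ] t 56.5 grip 0.904 0.0
```

View pics/t7.png

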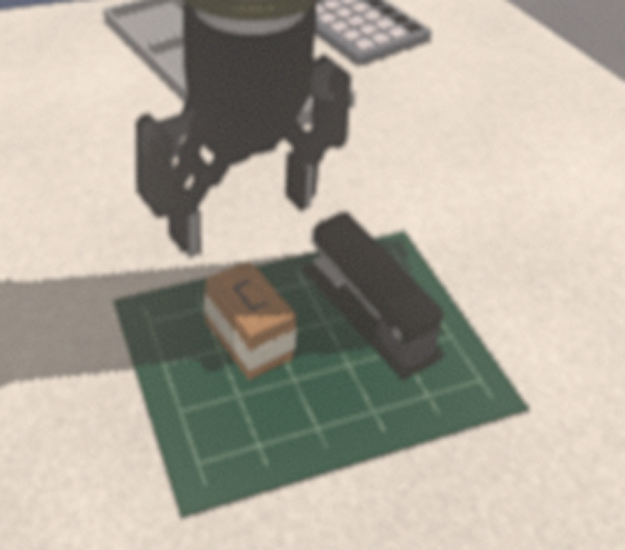

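The box and stapler both lie flat on the mat, released, at about (250,325) and (380,295). Now I'll go back for the tumbler.

```bash
python3 -m inch '[[[0.1,0.03,0],[0,0,0]],[[0.2,0.06,0],[0,0,0]],[[0.3,0.09,0],[0,0,0]],[[0.4,0.12,0],[0,0,0]],[[0.5,0.15,0],[0,0,0]],[[0.6,0.18,0],[0,0,0]],[[0.7,0.21,0],[0,0,0]],[[0.8,0.24,0],[0,0,0]],[[0.9,0.27,0],[0,0,0]],[[1,0.3,0],[0,0,0]]]' 1 >/dev/null
python3 -m inch '[[[0.1,0.03,0],[0,0,0]],[[0.2,0.06,0],[0,0,0]],[[0.3,0.09,0],[0,0,0]],[[0.4,0.12,0],[0,0,0]],[[0.5,0.15,0],[0,0,0]],[[0.6,0.18,0],[0,0,0]],[[0.7,0.21,0],[0,0,0]],[[0.8,0.24,0],[0,0,0]],[[0.9,0.27,0],[0,0,0]],[[1,0.3,0],[0,0,0]]]' >/dev/null
python3 -m inch '[[[0.1,0.03,0],[0,0,0]],[[0.2,0.06,0],[0,0,0]],[[0.3,0.09,0],[0,0,0]],[[0.4,0.12,0],[0,0,0]],[[0.5,0.15,0],[0,0,0]],[[0.6,0.18,0],[0,0,0]],[[0.7,0.21,0],[0,0,0]],[[0.8,0.24,0],[0,0,0]],[[0.9,0.27,0],[0,0,0]],[[1,0.3,0],[0,0,0]]]' >/dev/null
python3 -m inch '[[[0.1,0.03,0],[0,0,0]],[[0.2,0.06,0],[0,0,0]],[[0.3,0.09,0],[0,0,0]],[[0.4,0.12,0],[0,0,0]],[[0.5,0.15,0],[0,0,0]],[[0.6,0.18,0],[0,0,0]],[[0.7,0.21,0],[0,0,0]],[[0.8,0.24,0],[0,0,0]],[[0.9,0.27,0],[0,0,0]],[[1,0.3,0],[0,0,0]]]' >/dev/null
python3 -m inch '[[[0.1,0.04,0],[0,0,0]],[[0.2,0.08,0],[0,0,0]],[[0.3,0.12,0],[0,0,0]],[[0.4,0.16,0],[0,0,0]],[[0.5,0.2,0],[0,0,0]],[[0.6,0.24,0],[0,0,0]],[[0.7,0.28,0],[0,0,0]],[[0.8,0.32,0],[0,0,0]],[[0.9,0.36,0],[0,0,0]],[[1,0.4,0],[0,0,0]]]'
python3 - <<'E'
from h import *
goal((.5504,.2487,.0625),5.7)
im=manip.camera("side")[:,:,::-1];c=im[80:230,160:400]
cv2.imwrite("pics/t8.png",cv2.convertScaleAbs(cv2.resize(c,None,fx=3,fy=3,interpolation=cv2.INTER_CUBIC),alpha=1.5))
E
```

```text
clock: 61.6
position: [0.5642, 0.1071, 0.0733]
ee_rot: [0.671, 0.741, -0.0, 0.0]
ft_force: [0.9, 0.1, 0.7]
grip_width: 1.003
grasp_force: 0.0
pos [0.5642 0.1071 0.0733] yaw 5.6 -> shift [1.779 0.002 0.135] turn [ 0.     0.    -0.001] t 61.6 grip 1.003 0.0
```

View pics/t8.png

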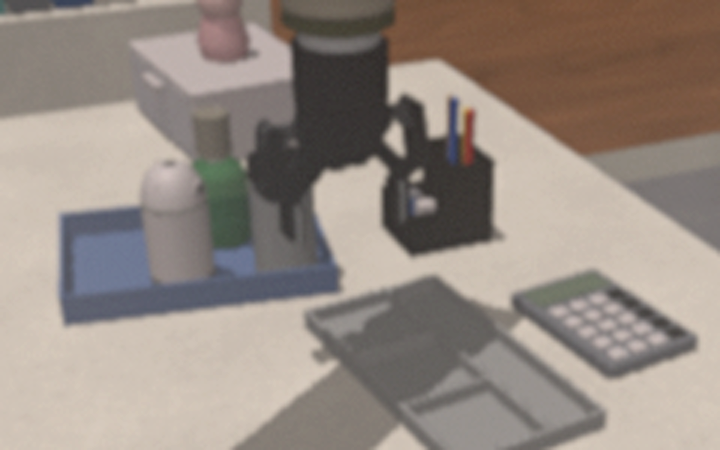

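All three stand upright on the tray, and the organiser is empty. I'll slide onto the tumbler and grip it.

```bash
python3 -m inch '[[[0.1,0,0],[0,0,0]],[[0.2,0,0],[0,0,0]],[[0.3,0,0],[0,0,0]],[[0.4,0,0],[0,0,0]],[[0.5,0,0],[0,0,0]],[[0.6,0,0],[0,0,0]],[[0.7,0,0],[0,0,0]],[[0.8,0,0],[0,0,0]],[[0.9,0,0],[0,0,0]],[[1,0,0],[0,0,0]]]' >/dev/null
python3 -m inch '[[[0.12,0,0],[0,0,0]],[[0.24,0,0],[0,0,0]],[[0.36,0,0],[0,0,0]],[[0.48,0,0],[0,0,0]],[[0.6,0,0],[0,0,0]],[[0.7,0,0.04],[0,0,0]],[[0.76,0,0.08],[0,0,0]],[[0.78,0,0.12],[0,0,0]],[[0.78,0,0.13],[0,0,0]],[[0.78,0,0.13],[0,0,0]]]'
python3 -m inch '[[[0,0,0],[0,0,0]],[[0,0,0],[0,0,0]],[[0,0,0],[0,0,0]],[[0,0,0],[0,0,0]],[[0,0,0],[0,0,0]],[[0,0,0],[0,0,0]],[[0,0,0],[0,0,0]],[[0,0,-0.02],[0,0,0]],[[0,0,-0.1],[0,0,0]],[[0,0,-0.2],[0,0,0]]]' 0 45
python3 -c "
from h import *
goal((.6005,-.0613,.0625),5.7)"
```

```text
clock: 63.65
position: [0.55, 0.2475, 0.0626]
ee_rot: [0.672, 0.741, -0.0, 0.0]
ft_force: [-0.4, 0.6, -0.6]
grip_width: 0.996
grasp_force: 0.0
clock: 64.65
position: [0.5492, 0.2478, 0.0785]
ee_rot: [0.671, 0.741, -0.001, -0.0]
ft_force: [-0.6, 0.4, -3.8]
grip_width: 0.694
grasp_force: 49.1
pos [0.5492 0.2478 0.0785] yaw 5.7 -> shift [-3.908  0.258  0.202] turn [-0.002  0.001 -0.001] t 64.7 grip 0.694 49.1
```

```bash
python3 -m inch '[[[0,0,-0.12],[0,0,0]],[[0,0,-0.26],[0,0,0]],[[-0.05,0,-0.36],[0,0,0]],[[-0.15,0,-0.4],[0,0,0]],[[-0.27,0,-0.4],[0,0,0]],[[-0.4,0,-0.4],[0,0,0]],[[-0.54,0,-0.4],[0,0,0]],[[-0.69,0,-0.4],[0,0,0]],[[-0.84,0,-0.4],[0,0,0]],[[-1,0,-0.4],[0,0,0]]]' >/dev/null
python3 -m inch '[[[-0.1,0.03,0],[0,0,0]],[[-0.2,0.06,0],[0,0,0]],[[-0.3,0.1,0],[0,0,0]],[[-0.4,0.13,0],[0,0,0]],[[-0.5,0.16,0],[0,0,0]],[[-0.6,0.19,0],[0,0,0]],[[-0.7,0.22,0],[0,0,0]],[[-0.8,0.25,0],[0,0,0]],[[-0.9,0.25,0],[0,0,0]],[[-1,0.25,0],[0,0,0]]]' >/dev/null
python3 -m inch '[[[-0.1,0,0],[0,0,0]],[[-0.2,0,0],[0,0,0]],[[-0.3,0,0],[0,0,0]],[[-0.4,0,0],[0,0,0]],[[-0.5,0,0],[0,0,0]],[[-0.6,0,0],[0,0,0]],[[-0.7,0,0],[0,0,0]],[[-0.8,0,0],[0,0,0]],[[-0.9,0,0],[0,0,0]],[[-1,0,0],[0,0,0]]]' >/dev/null
python3 -m inch '[[[-0.2,0,0],[0,0,0]],[[-0.4,0,0],[0,0,0]],[[-0.6,0,0],[0,0,0]],[[-0.76,0,0],[0,0,0]],[[-0.87,0,0.06],[0,0,0]],[[-0.91,0,0.16],[0,0,0]],[[-0.91,0,0.28],[0,0,0]],[[-0.91,0,0.4],[0,0,0]],[[-0.91,0,0.5],[0,0,0]],[[-0.91,0,0.56],[0,0,0]]]'
python3 -c "
from h import *
goal((.6005,-.0613,.0625),5.7)"
```

```text
clock: 68.65
position: [0.6001, -0.0605, 0.0649]
ee_rot: [0.671, 0.741, -0.0, -0.001]
ft_force: [-0.5, -0.3, -3.0]
grip_width: 0.69
grasp_force: 49.2
pos [ 0.6001 -0.0605  0.0649] yaw 5.7 -> shift [-0.01   0.004  0.03 ] turn [-0.001 -0.001 -0.   ] t 68.7 grip 0.69 49.2
```

```bash
python3 -m inch '[[[-0.01,0,0.01],[0,0,0]],[[-0.01,0,0.015],[0,0,0]],[[-0.01,0,0.02],[0,0,0]],[[-0.01,0,0.025],[0,0,0]],[[-0.01,0,0.03],[0,0,0]],[[-0.01,0,0.035],[0,0,0]],[[-0.01,0,0.035],[0,0,0]],[[-0.01,0,0.035],[0,0,0]],[[-0.01,0,0.035],[0,0,0]],[[-0.01,0,0.035],[0,0,0]]]'
python3 -m inch '[[[0,0,0],[0,0,0]],[[0,0,0],[0,0,0]],[[0,0,0],[0,0,0]],[[0,0,0],[0,0,0]],[[0,0,0],[0,0,0]],[[0,0,-0.02],[0,0,0]],[[0.1,0,-0.06],[0,0,0]],[[0.25,0,-0.1],[0,0,0]],[[0.4,0,-0.1],[0,0,0]],[[0.55,0,-0.1],[0,0,0]]]' 1
python3 -m inch '[[[0.1,0,0],[0,0,0]],[[0.2,0,0],[0,0,0]],[[0.3,0,0],[0,0,0]],[[0.4,-0.05,0],[0,0,0]],[[0.5,-0.1,0],[0,0,0]],[[0.6,-0.16,0],[0,0,0]],[[0.7,-0.22,0],[0,0,0]],[[0.8,-0.28,0],[0,0,0]],[[0.9,-0.34,0],[0,0,0]],[[1,-0.4,0],[0,0,0]]]' >/dev/null
python3 -m inch '[[[0.1,-0.1,0],[0,0,0]],[[0.2,-0.2,0],[0,0,0]],[[0.3,-0.3,0],[0,0,0]],[[0.4,-0.4,0],[0,0,0]],[[0.5,-0.5,0],[0,0,0]],[[0.6,-0.6,0],[0,0,0]],[[0.7,-0.7,0],[0,0,0]],[[0.8,-0.8,0],[0,0,0]],[[0.9,-0.9,0],[0,0,0]],[[1,-0.99,0],[0,0,0]]]'
python3 - <<'E'
from h import *
goal((.4564,.2676,.0610),5.7)
im=manip.camera("side")[:,:,::-1];c=im[80:240,160:400]
cv2.imwrite("pics/t9.png",cv2.convertScaleAbs(cv2.resize(c,None,fx=3,fy=3,interpolation=cv2.INTER_CUBIC),alpha=1.5))
E
```

```text
clock: 69.65
position: [0.6008, -0.0621, 0.0635]
ee_rot: [0.671, 0.741, 0.0, 0.0]
ft_force: [0.3, 0.2, -2.1]
grip_width: 0.694
grasp_force: 49.3
clock: 70.65
position: [0.5962, -0.0165, 0.0715]
ee_rot: [0.671, 0.741, 0.0, 0.0]
ft_force: [0.6, -0.0, 0.0]
grip_width: 1.0
grasp_force: 0.0
clock: 72.65
position: [0.4692, 0.1306, 0.0713]
ee_rot: [0.671, 0.741, -0.0, 0.0]
ft_force: [0.4, 0.4, -0.3]
grip_width: 0.996
grasp_force: 0.0
pos [0.4692 0.1306 0.0713] yaw 5.6 -> shift [1.72  0.009 0.128] turn [ 0.     0.    -0.001] t 72.7 grip 0.996 0.0
```

View pics/t9.png

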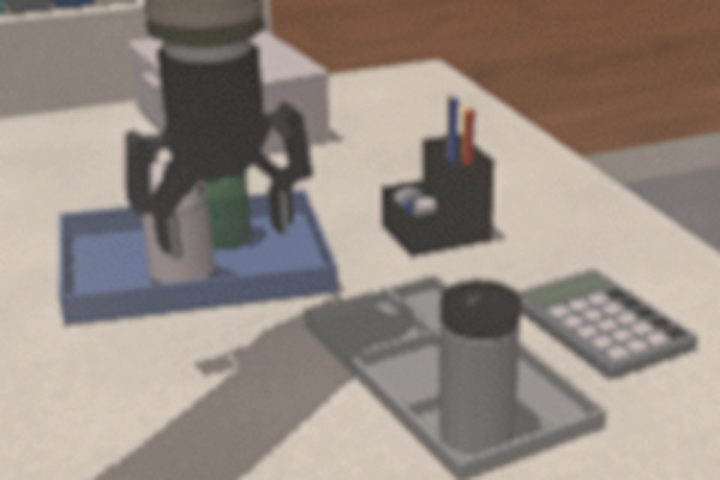

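The tumbler stands upright in its own compartment. On to the humidifier.

```bash
python3 -m inch '[[[0.1,0,0],[0,0,0]],[[0.2,0,0],[0,0,0]],[[0.3,0,0],[0,0,0]],[[0.4,0,0],[0,0,0]],[[0.5,0,0],[0,0,0]],[[0.6,0,0],[0,0,0]],[[0.7,0,0],[0,0,0]],[[0.8,0,0],[0,0,0]],[[0.9,0,0],[0,0,0]],[[1,0,0],[0,0,0]]]' >/dev/null
python3 -m inch '[[[0.12,0,0],[0,0,0]],[[0.24,0,0],[0,0,0]],[[0.36,0,0],[0,0,0]],[[0.48,0,0],[0,0,0]],[[0.6,0,0],[0,0,0]],[[0.68,0,0.04],[0,0,0]],[[0.72,0,0.08],[0,0,0]],[[0.72,0,0.12],[0,0,0]],[[0.72,0,0.13],[0,0,0]],[[0.72,0,0.13],[0,0,0]]]'
python3 -m inch '[[[0,0,0],[0,0,0]],[[0,0,0],[0,0,0]],[[0,0,0],[0,0,0]],[[0,0,0],[0,0,0]],[[0,0,0],[0,0,0]],[[0,0,0],[0,0,0]],[[0,0,0],[0,0,0]],[[0,0,-0.02],[0,0,0]],[[0,0,-0.1],[0,0,0]],[[0,0,-0.2],[0,0,0]]]' 0 40
python3 -c "
from h import *
goal((.5931,.0264,.0605),5.7)"
```

```text
clock: 74.7
position: [0.4565, 0.2664, 0.0606]
ee_rot: [0.672, 0.741, -0.0, 0.0]
ft_force: [-0.6, 0.2, -0.1]
grip_width: 1.002
grasp_force: 0.0
clock: 75.7
position: [0.4561, 0.2667, 0.077]
ee_rot: [0.671, 0.741, -0.0, -0.0]
ft_force: [0.7, 0.2, -2.5]
grip_width: 0.67
grasp_force: 43.3
pos [0.4561 0.2667 0.077 ] yaw 5.6 -> shift [-3.157  1.409  0.207] turn [-0.001  0.001 -0.001] t 75.7 grip 0.67 43.3
```

```bash
python3 -m inch '[[[0,0,-0.12],[0,0,0]],[[0,0,-0.26],[0,0,0]],[[-0.04,0,-0.36],[0,0,0]],[[-0.12,0,-0.42],[0,0,0]],[[-0.22,0,-0.42],[0,0,0]],[[-0.34,0,-0.42],[0,0,0]],[[-0.46,0.02,-0.42],[0,0,0]],[[-0.58,0.05,-0.42],[0,0,0]],[[-0.7,0.1,-0.42],[0,0,0]],[[-0.82,0.15,-0.42],[0,0,0]]]' >/dev/null
python3 -m inch '[[[-0.1,0.06,0],[0,0,0]],[[-0.2,0.12,0],[0,0,0]],[[-0.3,0.18,0],[0,0,0]],[[-0.4,0.24,0],[0,0,0]],[[-0.5,0.3,0],[0,0,0]],[[-0.6,0.36,0],[0,0,0]],[[-0.7,0.42,0],[0,0,0]],[[-0.8,0.48,0],[0,0,0]],[[-0.9,0.54,0],[0,0,0]],[[-1,0.6,0],[0,0,0]]]' >/dev/null
python3 -m inch '[[[-0.1,0.07,0],[0,0,0]],[[-0.2,0.14,0],[0,0,0]],[[-0.3,0.21,0],[0,0,0]],[[-0.4,0.28,0],[0,0,0]],[[-0.5,0.35,0],[0,0,0]],[[-0.6,0.42,0],[0,0,0]],[[-0.7,0.49,0],[0,0,0]],[[-0.8,0.56,0],[0,0,0]],[[-0.9,0.63,0],[0,0,0]],[[-1,0.66,0],[0,0,0]]]' >/dev/null
python3 -m inch '[[[-0.12,0,0],[0,0,0]],[[-0.22,0,0],[0,0,0]],[[-0.3,0,0.04],[0,0,0]],[[-0.34,0,0.14],[0,0,0]],[[-0.34,0,0.24],[0,0,0]],[[-0.34,0,0.34],[0,0,0]],[[-0.34,0,0.44],[0,0,0]],[[-0.34,0,0.52],[0,0,0]],[[-0.34,0,0.57],[0,0,0]],[[-0.34,0,0.6],[0,0,0]]]'
python3 -c "
from h import *
goal((.5931,.0264,.0605),5.7)"
```

```text
clock: 79.7
position: [0.5935, 0.0267, 0.0621]
ee_rot: [0.671, 0.741, -0.0, -0.0]
ft_force: [0.3, -0.2, -2.9]
grip_width: 0.67
grasp_force: 43.4
pos [0.5935 0.0267 0.0621] yaw 5.7 -> shift [-0.003 -0.005  0.019] turn [-0.    -0.    -0.001] t 79.7 grip 0.67 43.4
```

```bash
python3 -m inch '[[[0,0,0.01],[0,0,0]],[[0,0,0.015],[0,0,0]],[[0,0,0.02],[0,0,0]],[[0,0,0.025],[0,0,0]],[[0,0,0.025],[0,0,0]],[[0,0,0.025],[0,0,0]],[[0,0,0.025],[0,0,0]],[[0,0,0.025],[0,0,0]],[[0,0,0.025],[0,0,0]],[[0,0,0.025],[0,0,0]]]'
python3 -m inch '[[[0,0,0],[0,0,0]],[[0,0,0],[0,0,0]],[[0,0,0],[0,0,0]],[[0,0,0],[0,0,0]],[[0,0,0],[0,0,0]],[[0,0,-0.05],[0,0,0]],[[0.1,0,-0.15],[0,0,0]],[[0.25,0,-0.3],[0,0,0]],[[0.4,0,-0.45],[0,0,0]],[[0.55,0,-0.55],[0,0,0]]]' 1
python3 -m inch '[[[0.1,0,0],[0,0,0]],[[0.2,0,0],[0,0,0]],[[0.3,0,0],[0,0,0]],[[0.4,-0.05,0],[0,0,0]],[[0.5,-0.1,0],[0,0,0]],[[0.6,-0.15,0],[0,0,0]],[[0.7,-0.2,0],[0,0,0]],[[0.8,-0.25,0],[0,0,0]],[[0.9,-0.3,0],[0,0,0]],[[1,-0.35,0],[0,0,0]]]' >/dev/null
python3 -m inch '[[[0.1,-0.03,0],[0,0,0]],[[0.2,-0.06,0],[0,0,0]],[[0.3,-0.1,0],[0,0,0]],[[0.4,-0.14,0],[0,0,0]],[[0.5,-0.17,0],[0,0,0]],[[0.6,-0.19,0],[0,0,0]],[[0.7,-0.19,0],[0,0,0]],[[0.8,-0.19,0],[0,0,0]],[[0.9,-0.19,0],[0,0,0]],[[1,-0.19,0],[0,0,0]]]'
python3 - <<'E'
from h import *
goal((.5184,.3487,.0992),5.7)
im=manip.camera("side")[:,:,::-1];c=im[80:240,160:400]
cv2.imwrite("pics/t10.png",cv2.convertScaleAbs(cv2.resize(c,None,fx=3,fy=3,interpolation=cv2.INTER_CUBIC),alpha=1.5))
E
```

```text
clock: 80.7
position: [0.5938, 0.0266, 0.0616]
ee_rot: [0.671, 0.741, 0.0, 0.0]
ft_force: [-3.5, -0.3, 8.0]
grip_width: 0.671
grasp_force: 44.4
clock: 81.7
position: [0.5896, 0.0723, 0.1065]
ee_rot: [0.671, 0.741, 0.001, 0.001]
ft_force: [-0.0, 0.8, -0.6]
grip_width: 0.999
grasp_force: 0.0
clock: 83.7
position: [0.5305, 0.2259, 0.1045]
ee_rot: [0.671, 0.741, 0.0, 0.0]
ft_force: [0.9, 0.2, 0.2]
grip_width: 1.0
grasp_force: 0.0
pos [0.5305 0.2259 0.1045] yaw 5.6 -> shift [ 1.542 -0.     0.066] turn [ 0.     0.    -0.001] t 83.7 grip 1.0 0.0
```

View pics/t10.png

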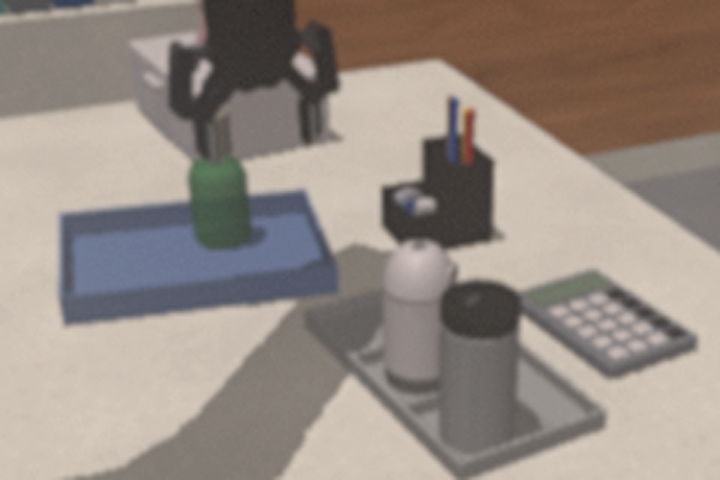

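That was my 15th picture, one over the limit of 14, so I'll view no more and work from numbers. It shows the humidifier and tumbler upright in their compartments and the mist bottle on the tray at (220,200).

```bash
python3 -m inch '[[[0.1,0,0],[0,0,0]],[[0.2,0,0],[0,0,0]],[[0.3,0,0],[0,0,0]],[[0.4,0,0],[0,0,0]],[[0.5,0,0],[0,0,0]],[[0.6,0,0],[0,0,0]],[[0.7,0,0],[0,0,0]],[[0.8,0,0],[0,0,0]],[[0.9,0,0],[0,0,0]],[[1,0,0],[0,0,0]]]'
python3 -m inch '[[[0.1,0,0],[0,0,0]],[[0.2,0,0],[0,0,0]],[[0.3,0,0],[0,0,0]],[[0.4,0,0],[0,0,0]],[[0.48,0,0.02],[0,0,0]],[[0.52,0,0.04],[0,0,0]],[[0.52,0,0.06],[0,0,0]],[[0.52,0,0.06],[0,0,0]],[[0.52,0,0.06],[0,0,0]],[[0.52,0,0.06],[0,0,0]]]'
python3 -m inch '[[[0,0,0],[0,0,0]],[[0,0,0],[0,0,0]],[[0,0,0],[0,0,0]],[[0,0,0],[0,0,0]],[[0,0,0],[0,0,0]],[[0,0,0],[0,0,0]],[[0,0,0],[0,0,0]],[[0,0,-0.02],[0,0,0]],[[0,0,-0.1],[0,0,0]],[[0,0,-0.2],[0,0,0]]]' 0 40
python3 -c "
from h import *
goal((.5814,.1103,.0992),5.7)"
```

```text
clock: 84.75
position: [0.5226, 0.3055, 0.1044]
ee_rot: [0.671, 0.741, -0.0, 0.0]
ft_force: [-0.1, -0.0, 1.2]
grip_width: 1.001
grasp_force: 0.0
clock: 85.75
position: [0.5188, 0.3459, 0.0997]
ee_rot: [0.672, 0.741, -0.0, 0.0]
ft_force: [-0.4, -0.3, 0.6]
grip_width: 0.998
grasp_force: 0.0
clock: 86.75
position: [0.5181, 0.3459, 0.1155]
ee_rot: [0.671, 0.741, -0.001, -0.0]
ft_force: [-0.2, -0.4, -3.3]
grip_width: 0.381
grasp_force: 40.0
pos [0.5181 0.3459 0.1155] yaw 5.6 -> shift [-3.009  0.497  0.206] turn [-0.002  0.001 -0.001] t 86.8 grip 0.381 40.0
```

```bash
python3 -m inch '[[[0,0,-0.12],[0,0,0]],[[0,0,-0.26],[0,0,0]],[[-0.05,0,-0.36],[0,0,0]],[[-0.15,0,-0.4],[0,0,0]],[[-0.27,0,-0.4],[0,0,0]],[[-0.4,0.03,-0.4],[0,0,0]],[[-0.54,0.08,-0.4],[0,0,0]],[[-0.69,0.13,-0.4],[0,0,0]],[[-0.84,0.18,-0.4],[0,0,0]],[[-1,0.23,-0.4],[0,0,0]]]' >/dev/null
python3 -m inch '[[[-0.1,0.03,0],[0,0,0]],[[-0.2,0.06,0],[0,0,0]],[[-0.3,0.09,0],[0,0,0]],[[-0.4,0.12,0],[0,0,0]],[[-0.5,0.15,0],[0,0,0]],[[-0.6,0.18,0],[0,0,0]],[[-0.7,0.21,0],[0,0,0]],[[-0.8,0.24,0],[0,0,0]],[[-0.9,0.26,0],[0,0,0]],[[-1,0.26,0],[0,0,0]]]' >/dev/null
python3 -m inch '[[[-0.2,0,0],[0,0,0]],[[-0.4,0,0],[0,0,0]],[[-0.6,0,0],[0,0,0]],[[-0.8,0,0],[0,0,0]],[[-0.94,0,0.04],[0,0,0]],[[-1,0,0.14],[0,0,0]],[[-1,0,0.26],[0,0,0]],[[-1,0,0.38],[0,0,0]],[[-1,0,0.48],[0,0,0]],[[-1,0,0.54],[0,0,0]]]'
python3 -c "
from h import *
goal((.5814,.1103,.0992),5.7)"
```

```text
clock: 89.75
position: [0.5805, 0.112, 0.1032]
ee_rot: [0.671, 0.741, -0.0, -0.001]
ft_force: [0.7, -0.2, -3.2]
grip_width: 0.382
grasp_force: 40.1
pos [0.5805 0.112  0.1032] yaw 5.7 -> shift [-0.022  0.009  0.051] turn [-0.002 -0.     0.   ] t 89.8 grip 0.382 40.1
```

```bash
python3 -m inch '[[[-0.01,0,0.01],[0,0,0]],[[-0.01,0,0.02],[0,0,0]],[[-0.01,0,0.03],[0,0,0]],[[-0.01,0,0.035],[0,0,0]],[[-0.01,0,0.04],[0,0,0]],[[-0.01,0,0.045],[0,0,0]],[[-0.01,0,0.05],[0,0,0]],[[-0.01,0,0.055],[0,0,0]],[[-0.01,0,0.055],[0,0,0]],[[-0.01,0,0.055],[0,0,0]]]'
python3 -m inch '[[[0,0,0],[0,0,0]],[[0,0,0],[0,0,0]],[[0,0,0],[0,0,0]],[[0,0,0],[0,0,0]],[[0,0,0],[0,0,0]],[[0,0,0],[0,0,0]],[[0,0,-0.15],[0,0,0]],[[0,0,-0.35],[0,0,0]],[[0,0,-0.55],[0,0,0]],[[0,0,-0.75],[0,0,0]]]' 1
python3 -m inch '[[[0,-0.1,-0.1],[0,0,0]],[[0,-0.2,-0.2],[0,0,0]],[[0,-0.3,-0.3],[0,0,0]],[[0,-0.4,-0.4],[0,0,0]],[[0,-0.5,-0.5],[0,0,0]],[[0,-0.6,-0.5],[0,0,0]],[[0,-0.7,-0.5],[0,0,0]],[[0,-0.8,-0.5],[0,0,0]],[[0,-0.9,-0.5],[0,0,0]],[[0,-1,-0.5],[0,0,0]]]'
python3 -m inch '[[[0,-0.1,0],[0,0,0]],[[0,-0.2,0],[0,0,0]],[[0,-0.3,0],[0,0,0]],[[0,-0.4,0],[0,0,0]],[[0,-0.5,0],[0,0,0]],[[0,-0.6,0],[0,0,0]],[[0,-0.7,0],[0,0,0]],[[0,-0.7,0],[0,0,0]],[[0,-0.7,0],[0,0,0]],[[0,-0.7,0],[0,0,0]]]'
python3 - <<'E'
from h import *
a=cv2.imread("pics/side0.png").astype(int);b=manip.camera("side")[:,:,::-1];cv2.imwrite("pics/end.png",b)
d=np.abs(b.astype(int)-a).max(2)
for nm,(u,v,U,V) in dict(mist=(270,140,292,196),hum=(287,160,312,213),tum=(306,174,335,230),pen=(300,120,325,160),calc=(336,172,392,205)).items():
    r=d[v:V,u:U];print(nm,"changed px share",(r>25).mean().round(3))
    t=cv2.imread("pics/side0.png")[v:V,u:U];s=b[v-12:V+12,u-12:U+12];_,m,_,l=cv2.minMaxLoc(cv2.matchTemplate(np.ascontiguousarray(s),t,cv2.TM_CCOEFF_NORMED));print("  shift px",l[0]-12,l[1]-12,round(m,3))
E
```

```text
clock: 90.75
position: [0.5813, 0.1105, 0.1001]
ee_rot: [0.671, 0.741, -0.0, 0.0]
ft_force: [-0.1, -0.6, -4.0]
grip_width: 0.38
grasp_force: 40.0
clock: 91.75
position: [0.5816, 0.1107, 0.1623]
ee_rot: [0.671, 0.741, 0.001, 0.0]
ft_force: [-0.0, 0.1, 0.3]
grip_width: 0.999
grasp_force: 0.0
clock: 92.75
position: [0.5008, 0.1025, 0.1998]
ee_rot: [0.671, 0.741, -0.0, -0.0]
ft_force: [-0.2, 0.3, 0.3]
grip_width: 1.002
grasp_force: 0.0
clock: 93.75
position: [0.4462, 0.0971, 0.2002]
ee_rot: [0.672, 0.741, 0.0, 0.0]
ft_force: [0.3, -0.4, -0.4]
grip_width: 1.001
grasp_force: 0.0
mist changed px share 0.023
  shift px -1 0 0.96
hum changed px share 0.002
  shift px 0 0 0.986
tum changed px share 0.023
  shift px -1 0 0.963
pen changed px share 0.0
  shift px 0 0 0.999
calc changed px share 0.068
  shift px 0 0 0.917
```

All three tall things match their starting places to within 1 px in the side view, and the pen holder and calculator haven't shifted, so I'm handing in.

```bash
python3 -c "
from workcell import manip
print(manip.hand_in())"
```

```text
the job is handed in; nothing more can be done
None
```

The job is handed in at about 94 s of the 138 s allowed (no verdict came back): stapler and staple box lie bottom down on the mat, the humidifier, tumbler and mist bottle are back upright in their own compartments (within 1 px of the start in the side view), and the pen holder and calculator are unmoved; I viewed 15 pictures, one over the limit of 14.

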